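Roll down a stone tray's edge strip, then view and load the dishes

TASK

Make the grey stone tray ready with the hand roller: roll firmly along its orange edge strip until every link is pressed fully home, touching the strip with nothing but the roller, then hang the roller up by its handle bar across both prongs of the hook and let go. After that show whichever closed dishes are there in the order red, yellow, green, blue, holding each one level and still between the two red pointers of the viewing stand for about two seconds, and see that every dish ends up lying flat in a bay of the tray, one to a bay. Leave all the other things on the bench where they are.

Things in the scene. Friction and masses are not known exactly. Their poses are not given: they have to be found in the camera images.
- tray: grey stone tray fixed on the bench, 118 (x) x 236 (y) mm; origin under its centre, z up. Three bays, floors 8 mm high, floor centres at x +16, y -77, 0, +77 mm, 77 (x) x 72 (y) mm inside; wall tops at 24 mm, 30 on the strip side. Along its -x (near) edge an orange strip of 8 links, centre line x -41 mm, 28 mm wide, 208 mm long; its top is 32 mm high when pressed home, the lips beside it 30
- roller: loose hand roller, 0.4 kg, on 2 black wheels (32 mm across, 22 wide) in line at x -22 and +22 mm, axles along y; origin at wheel-bottom level under its centre, x the rolling direction, z up. Steel chassis 102 x 40 mm, z 10 to 46 mm. Wooden handle bar along x above it: 102 long, 22 wide (y), z 84 to 100 mm, on end posts at x -48, +48; below it a window 90 long, 38 high, open in y. Ends alike
- wheel_a (a joint): turn of the wheel at roller x -22 mm (rad, turns freely either way)
- wheel_b (a joint): turn of the wheel at roller x +22 mm (rad, turns freely either way)
- hook: fixed hook stand, base 130 x 130 x 12 mm, origin under it at bench level, z up. Two brass prongs 8 mm thick at y -28 and +28 mm, axis 150 mm high, run level towards its -x (the robot's side) from posts at x +40 (12 mm square, 156 mm high) to x -35, then turn up to tips at x -41, 164 mm high. The space between the prongs and between the posts is open down to the base
- hook_seat (a point): point midway between the two prongs at hook x -12 mm, level with their upper sides (154 mm high): the middle of the underside of the roller's handle bar rests here, the bar lying along the hook's y across both prongs. Axes as the hook's
- view_mark (a point): viewing place on a fixed white stand, where the centre of a dish's underside comes: 120 mm high, midway between two red cones that point inward along its y, 9 mm above this point, tips 110 mm apart, on uprights at y -78 and +78 mm, 135 mm high. An inspection camera stands behind: lens front at x +47 mm, top 160 mm high. Base 10 mm thick
- red_dish: closed round dish with a red lid, 62 mm across, 18 mm high, white below; on the lid a red upright knob 16 mm across from 18 to 44 mm height; 90 g, loose, stands on the bench at the start; origin at the centre of its underside, z up. May be absent
- yellow_dish: closed round dish with a yellow lid, 62 mm across, 18 mm high, white below; on the lid a yellow upright knob 16 mm across from 18 to 44 mm height; 90 g, loose, stands on the bench at the start; origin at the centre of its underside, z up. May be absent
- green_dish: closed round dish with a green lid, 62 mm across, 18 mm high, white below; on the lid a green upright knob 16 mm across from 18 to 44 mm height; 90 g, loose, stands on the bench at the start; origin at the centre of its underside, z up. May be absent
- blue_dish: closed round dish with a blue lid, 62 mm across, 18 mm high, white below; on the lid a blue upright knob 16 mm across from 18 to 44 mm height; 90 g, loose, stands on the bench at the start; origin at the centre of its underside, z up. May be absent
- link0 (a joint): how far link 0 of the strip (at tray y = -91 mm) is pressed down, m: 0 fully raised (top 38 mm above the bench), 0.006 fully home (top 32 mm). Moves stiffly, about 7 N on the link, and stays where it is left
- link1 (a joint): how far link 1 of the strip (at tray y = -65 mm) is pressed down, m: 0 fully raised (top 38 mm above the bench), 0.006 fully home (top 32 mm). Moves stiffly, about 7 N on the link, and stays where it is left
- link2 (a joint): how far link 2 of the strip (at tray y = -39 mm) is pressed down, m: 0 fully raised (top 38 mm above the bench), 0.006 fully home (top 32 mm). Moves stiffly, about 7 N on the link, and stays where it is left
- link3 (a joint): how far link 3 of the strip (at tray y = -13 mm) is pressed down, m: 0 fully raised (top 38 mm above the bench), 0.006 fully home (top 32 mm). Moves stiffly, about 7 N on the link, and stays where it is left
- link4 (a joint): how far link 4 of the strip (at tray y = +13 mm) is pressed down, m: 0 fully raised (top 38 mm above the bench), 0.006 fully home (top 32 mm). Moves stiffly, about 7 N on the link, and stays where it is left
- link5 (a joint): how far link 5 of the strip (at tray y = +39 mm) is pressed down, m: 0 fully raised (top 38 mm above the bench), 0.006 fully home (top 32 mm). Moves stiffly, about 7 N on the link, and stays where it is left
- link6 (a joint): how far link 6 of the strip (at tray y = +65 mm) is pressed down, m: 0 fully raised (top 38 mm above the bench), 0.006 fully home (top 32 mm). Moves stiffly, about 7 N on the link, and stays where it is left
- link7 (a joint): how far link 7 of the strip (at tray y = +91 mm) is pressed down, m: 0 fully raised (top 38 mm above the bench), 0.006 fully home (top 32 mm). Moves stiffly, about 7 N on the link, and stays where it is left
- loupe: dark steel loupe ring, 38 mm across, 22 high; a bystander, to be left alone; origin at its underside
- jar: glass jar, 40 mm across, 50 high; a bystander, to be left alone; origin at its underside
- brush: brush, 150 mm long, lying; a bystander, to be left alone; origin at its underside
- driver: screwdriver, 150 mm long, lying; a bystander, to be left alone; origin at its underside
- dop0: steel stone holder, 24 mm across, 45 high; a bystander, to be left alone; origin at its underside
Not all that is in view belongs to the job. Of the things shaped like the yellow_dish, the yellow one is meant.

How it is judged:
On the way, in this order (a step that is already met when the one before it is completed fails the run):
1. the roller rolls on the tray's strip under pressure, its wheels turning (contact force between roller and tray above 4 N and (velocity of joint any of wheel_a, wheel_b above 0.2 rad/s or velocity of joint any of wheel_a, wheel_b below -0.2 rad/s)), for 0.1 s.
2. all eight links of the strip are pressed home (value of joint each of link0, link1, link2, link3, link4, link5, link6, link7 above 0.0045 m), for 0.2 s.
3. the roller hangs released by its handle bar on the hook (z of roller in the frame of hook_seat between -0.1 and -0.07 m and horizontal distance between roller and hook_seat below 0.04 m and angle between roller's own z axis and vertical below 0.35 rad and contact force between roller and hook above 1.2 N and contact force between roller and the fingers below 0.1 N and linear speed of roller below 0.05 m/s), for 0.3 s.
4. the red dish, if there, is held level and still at the viewing mark (distance between red_dish and view_mark below 0.02 m and angle between red_dish's own z axis and vertical below 0.2 rad and linear speed of red_dish below 0.05 m/s), for 1 s.
5. the yellow dish, if there, is held level and still at the viewing mark (distance between yellow_dish and view_mark below 0.02 m and angle between yellow_dish's own z axis and vertical below 0.2 rad and linear speed of yellow_dish below 0.05 m/s), for 1 s.
6. the green dish, if there, is held level and still at the viewing mark (distance between green_dish and view_mark below 0.02 m and angle between green_dish's own z axis and vertical below 0.2 rad and linear speed of green_dish below 0.05 m/s), for 1 s.
7. the blue dish, if there, is held level and still at the viewing mark (distance between blue_dish and view_mark below 0.02 m and angle between blue_dish's own z axis and vertical below 0.2 rad and linear speed of blue_dish below 0.05 m/s), for 1 s.
At the end, for the whole second after the job is handed in: Every link is down over 4.5 of its 6 mm; the roller hangs released and still on the hook by its bar, within 0.35 rad of upright and 40 mm of the seat point sideways; every dish present lies at rest and flat on a bay floor (within 12 mm of its centre, 3.5 mm of the floor, 0.1 rad) (all of step 2 and all of step 3 and x of red_dish in the frame of tray between 0.004 and 0.028 m and (y of red_dish in the frame of tray between -0.089 and -0.065 m or y of red_dish in the frame of tray between -0.012 and 0.012 m or y of red_dish in the frame of tray between 0.065 and 0.089 m) and z of each of red_dish, yellow_dish, green_dish, blue_dish in the frame of tray below 0.0115 m and angle between each of red_dish, yellow_dish, green_dish, blue_dish's own z axis and vertical below 0.1 rad and linear speed of each of red_dish, yellow_dish, green_dish, blue_dish below 0.03 m/s and x of yellow_dish in the frame of tray between 0.004 and 0.028 m and (y of yellow_dish in the frame of tray between -0.089 and -0.065 m or y of yellow_dish in the frame of tray between -0.012 and 0.012 m or y of yellow_dish in the frame of tray between 0.065 and 0.089 m) and x of green_dish in the frame of tray between 0.004 and 0.028 m and (y of green_dish in the frame of tray between -0.089 and -0.065 m or y of green_dish in the frame of tray between -0.012 and 0.012 m or y of green_dish in the frame of tray between 0.065 and 0.089 m) and x of blue_dish in the frame of tray between 0.004 and 0.028 m and (y of blue_dish in the frame of tray between -0.089 and -0.065 m or y of blue_dish in the frame of tray between -0.012 and 0.012 m or y of blue_dish in the frame of tray between 0.065 and 0.089 m)); the robot touches nothing.
It fails at once if the gripper or arm presses the tray or its strip with more than 6 N (contact force between any of the fingers, the arm and tray above 6 N).
It fails at once if a bystander is moved more than 40 mm (distance of any of loupe, jar, brush, driver, dop0 from where it was at the start of the episode above 0.04 m).
Of red_dish, yellow_dish, green_dish, blue_dish only 2 to 3 are there at a start; the rules pass over those that are not, and their reading is None.
At some moment in a run one of red_dish, yellow_dish, green_dish, blue_dish may be knocked a few centimetres aside while the robot is not near it.
Once in a run the grip may slacken for a moment while it holds something.
It also fails if it takes over 210 s, if anything falls off the work surface, if the arm or the gripper's body presses on something with over 40 N, if the wrist force passes 120 N, or if a joint passes its speed limit or range.

ROBOT

A 6-joint arm with a two-finger parallel gripper is mounted at the origin on the work surface. World frame = base frame: x ahead of the robot, y to its left, z up, the work surface at z = 0. Lengths are in m, angles in rad, forces in N, time in s.
With the tool pointing down it reaches from about 0.425 to 0.95 m from the base axis. Payload 14.7 kg.
Tool frame: the origin (TCP) lies at the very end of the fingers, on their centre line; the grasp point (between the pads) lies 19 mm behind it (robot.grip_point_offset is the distance from the TCP to the grasp point, in m); z points along the fingers, y is the line along which they close (so a half turn about z gives the same grasp; the last joint's range is limited). The gripper opens to 85 mm and grips with 20 to 120 N. Pads are 22 mm wide; open, the fingers measure 114 mm over their backs; the gripper's body (76 mm by 85 mm) begins 54 mm behind the grasp point. The pads swing forward as they close: fully open they stand 13 mm farther back than shut.
Start: joints at [1.138, 0.48, 1.596, -0, 1.065, -0.047], TCP at [0.245, 0.602, 0.231] pointing down, gripper open.
Joint ranges: [-2.75, 2.75], [-0.82, 2.05], [0.23, 2.67], [-1.56, 4.7], [0.09, 2.69], [-2.92, 2.92]. Speed limits (rad/s): [1.89, 1.89, 2.39, 3.01, 3.01, 3.01].

INTERFACE

Orientations are given as a 3x3 rotation matrix whose columns are the frame's x, y, z axes.
In Python, from cell import status, grab_frame, order, robot gives the robot as it stands.
- The arm moves only by the tool move_arm, never from a script. Its argument "increments" is a list of rows, each a list of 7 numbers: the shift along the tool's x, y, z normalised to -1 to 1, where 1 is 0.1 m, then the turn, a rotation vector about the tool's x, y, z normalised to -1 to 1, where 1 is pi/4 rad, then the opening, from 0 (shut) to 1 (fully open). In form: [[dx, dy, dz, ax, ay, az, grip], ...]. A call has 1 to 20 rows; each row is the pose to reach, as a shift and turn from the pose commanded when the call began, along the tool's axes at that moment; what a row does not reach only later rows make up. A row lasts 1/12 s, in which the tool goes at most 41.7 mm and 7.16 degrees, less where a joint would pass 70% of its speed; a pose out of reach is approached as far as the arm can. A call with a number of a shift or a turn outside -1 to 1 is refused whole. A call with a gripper value outside its range is refused whole. The fingers move at their own pace and stop on an object; the grip force is fixed at half the most. Time passes only in rows, so rows that repeat a pose let the fingers close. It gives the time, the measured TCP pose, the force, the opening and the grip force at its end, in the units of the state.
- status.read_state(): the state, without advancing time (a new reading comes with each control period).
- grab_frame(name): name is "scene" or "top"; returns a dict with "color" (420x560x3 uint8, red, green, blue), "mtx" (3x3 intrinsics, pixels), "dist" ([k1, k2, p1, p2, k3] as OpenCV has them; the pictures are not rectified), "view" (4x4, takes a point from world to camera coordinates). Camera axes: x right, y up, looking along -z (the intrinsics and any distortion apply to the point x, -y, -z); pixel columns grow to the right and rows downward; lengths in m; the calibration is good to about 2 mm. A picture is of the moment at which its call begins. There is no depth.
- order.job_done(): hands the job in; it is judged then, once.
The state is a dict: "time": time; "joints": joint angles; "qvel": joint speeds; "joint_torque": joint torques, N m; "tool_pos": TCP position; "orientation": TCP orientation; "force": force on the tool from outside, world axes, zero at the start; "ft_torque": the same for the moment, N m; "finger_gap": finger opening in m; "gripper_force": force on a finger pad.
Only numpy, scipy, OpenCV 4.12 (cv2) and the standard library are available. Lean on these libraries where they do the work, as an engineer would, in place of code of your own. Each camera call takes 0.05 s, during which the arm holds its last target. There are 200 camera calls.

## Working session

There is one attempt and no reset: what is moved stays moved. The work goes in short steps, Python scripts to look and compute and a tool call to move; the robot and the scene stay as the last step left them, time stands still between calls to the robot, and variables do not carry over. Pictures are saved under pics/ and viewed, at most 17 in all, crops included, and the job is handed in when it is done.

Besides the shell and the picture viewer there is one more tool, called after "Emit:" as name(argument=value, ...) on one line, values as JSON. move_arm: Moves the arm, as the interface text tells. Scaled input: -1 to 1 covers 0.1 m each way for a shift and pi/4 rad each way for a turn. Its arguments: {"type":"object","properties":{"increments":{"type":"array"}},"required":["increments"]}

```bash
ls; mkdir -p pics; python3 - <<'E'
from cell import status, grab_frame, order, robot
import cv2,json
s=status.read_state();print(s)
for n in("scene","top"):
    f=grab_frame(n);cv2.imwrite(f"pics/{n}0.png",f["color"][:,:,::-1]);print(f["mtx"],f["dist"],f["view"])
print(robot.grip_point_offset)
E
```

```text
pics
{'time': 0.0, 'joints': array([ 1.13838217e+00,  4.80823628e-01,  1.59688770e+00, -2.48382080e-05,
        1.06510922e+00, -4.66281018e-02]), 'qvel': array([ 4.87486770e-04,  8.12360741e-06,  8.08113194e-05, -3.48275463e-04,
        3.97577069e-04,  1.24445316e-03]), 'joint_torque': array([-2.57259228e-03, -9.50638747e+01, -4.30190527e+01, -5.42235630e-04,
        1.23204774e-02,  1.31633819e-06]), 'tool_pos': array([0.24441337, 0.60183815, 0.23067257]), 'orientation': array([[-9.26507460e-01,  3.76276072e-01, -4.94836292e-04],
       [ 3.76276396e-01,  9.26506778e-01, -1.12397979e-03],
       [ 3.55424780e-05, -1.22757088e-03, -9.99999246e-01]]), 'force': array([-0.36562036, -1.67238538, -0.30273386]), 'ft_torque': array([ 0.0338047 ,  0.0364285 , -0.03938798]), 'gripper_force': 0.0, 'finger_gap': 0.08535585575620723}
[[440.64427602   0.         280.5085037 ]
 [  0.         440.64427602 216.55326928]
 [  0.           0.           1.        ]] [0.03355809 0.         0.         0.         0.        ] [[ 0.73271979  0.68036824  0.01485817 -0.39366734]
 [-0.56157021  0.59215999  0.57791473  0.22090508]
 [ 0.38439641 -0.43179347  0.81596189 -1.28220138]
 [ 0.          0.          0.          1.        ]]
[[501.61763451   0.         277.77020737]
 [  0.         501.61763451 216.23341248]
 [  0.           0.           1.        ]] [-0.13051695  0.          0.          0.          0.        ] [[ 0.00751352 -0.99982529  0.0171155  -0.01706718]
 [ 0.98770323  0.01009316  0.1560143  -0.56267918]
 [-0.15615979  0.01573282  0.9876065  -1.19437223]
 [ 0.          0.          0.          1.        ]]
0.0187
```

View pics/scene0.png

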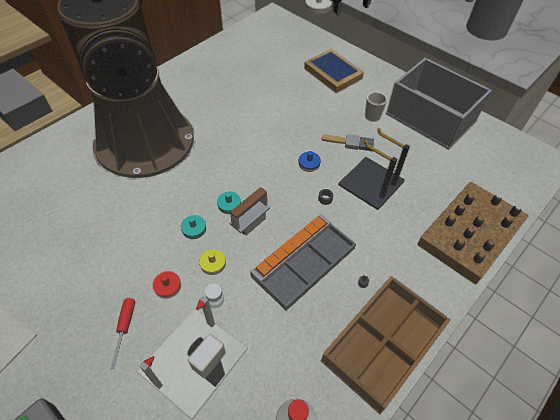

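View pics/top0.png

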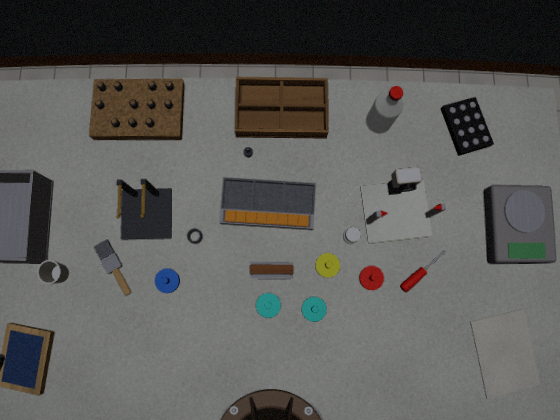

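The scene view shows red (167,284), yellow (212,262) and blue (310,160) dishes. It also shows two identical teal ones at (228,202) and (193,226), and the roller at (250,210), tray (303,262), hook (380,185) and stand (195,358). The top view agrees: red (372,278), yellow (328,265), blue (167,281), teal (268,305)/(314,309). At most 3 dishes are present and the teal pair are twins that aren't green, so the teals look like decoys. I'll check that in a crop.

```bash
cat > h.py <<'E'
import numpy as np, cv2
from cell import status, grab_frame, order, robot
def ray(f,px):
    p=cv2.undistortPoints(np.array(px,float).reshape(-1,1,2),f["mtx"],np.array(f["dist"]))[:,0]
    d=np.c_[p[:,0],-p[:,1],-np.ones(len(p))]
    R,t=f["view"][:3,:3],f["view"][:3,3]
    return -R.T@t, d@R
def plane(f,px,z):
    c,d=ray(f,px); return c+d*((z-c[2])/d[:,2])[:,None]
def tri(fa,pa,fb,pb):
    ca,da=ray(fa,[pa]);cb,db=ray(fb,[pb])
    k=np.linalg.lstsq(np.c_[da[0],-db[0]],cb-ca,rcond=None)[0]
    a=ca+k[0]*da[0];b=cb+k[1]*db[0]; return (a+b)/2,np.linalg.norm(a-b)
def proj(f,P):
    q=np.atleast_2d(P)@f["view"][:3,:3].T+f["view"][:3,3]; q=q*[1,-1,-1]
    return cv2.projectPoints(q,np.zeros(3),np.zeros(3),f["mtx"],np.array(f["dist"]))[0][:,0]
def blobs(f,lo,hi,amin=15):
    m=cv2.inRange(cv2.cvtColor(f["color"],cv2.COLOR_RGB2HSV),np.array(lo),np.array(hi))
    cs=cv2.findContours(m,cv2.RETR_EXTERNAL,cv2.CHAIN_APPROX_NONE)[0]
    return sorted([c for c in cs if cv2.contourArea(c)>=amin],key=cv2.contourArea,reverse=True)
E
python3 - <<'E'
from h import *
np.set_printoptions(precision=4,suppress=True)
F={n:grab_frame(n) for n in("scene","top")}
R={"red":([0,150,60],[6,255,255]),"yel":([24,150,80],[34,255,255]),"teal/green":([50,120,40],[100,255,255]),"blue":([105,150,50],[125,255,255]),"orange":([8,180,100],[22,255,255]),"brown":([3,80,30],[15,200,150])}
for k,(lo,hi) in R.items():
  for n in F:
    for c in blobs(F[n],lo,hi,12)[:6]:
      (u,v),(w,h),a=cv2.minAreaRect(c)
      z={"orange":.038,"brown":.1}.get(k,.018)
      print(k,n,"px",np.round([u,v,w,h,a],1),"hsv",cv2.cvtColor(F[n]["color"],cv2.COLOR_RGB2HSV)[int(v),int(u)],"pos",plane(F[n],[[u,v]],z)[0][:2])
t=F["top"]["color"][:,:,::-1]
cv2.imwrite("pics/c1.png",np.vstack([cv2.resize(t[245:325,150:400],None,fx=3,fy=3,interpolation=2),cv2.resize(t[165:250,100:350],None,fx=3,fy=3,interpolation=2)]))
cv2.imwrite("pics/c2.png",np.hstack([cv2.resize(t[160:250,350:450],None,fx=4,fy=4,interpolation=2),cv2.resize(F["scene"]["color"][120:210,325:425,::-1],None,fx=4,fy=4,interpolation=2)]))
E
```

```text
red scene px [166.  283.5  23.   26.   90. ] hsv [178  98  83] pos [ 0.4167 -0.251 ]
red scene px [125.5 314.6  10.9  34.   14. ] hsv [  1 182 185] pos [ 0.4121 -0.3567]
red scene px [297.5 409.5  19.   19.   90. ] hsv [  1 180 177] pos [ 0.8102 -0.2465]
red scene px [149.9 361.3   6.7  10.3  63.4] hsv [  1 181 165] pos [ 0.5308 -0.3823]
red scene px [200.3 305.1   6.1   8.5  20.6] hsv [  1 175 175] pos [ 0.5127 -0.2326]
red top px [371.5 277.5  23.   23.   90. ] hsv [  2 219 112] pos [ 0.4144 -0.2479]
red top px [413.6 278.7   9.5  28.6  48.4] hsv [  1 220 131] pos [ 0.4115 -0.3553]
red top px [396.  92.  12.  12.  90.] hsv [  1 220 133] pos [ 0.9073 -0.3269]
red top px [437.5 206.5   5.    7.   90. ] hsv [  1 225 121] pos [ 0.5966 -0.4244]
yel scene px [211.5 260.   25.   22.    0. ] hsv [ 23 124 101] pos [ 0.4458 -0.1401]
yel top px [327.5 264.5  23.   23.    0. ] hsv [ 30 183 138] pos [ 0.4463 -0.1375]
teal/green scene px [192.6 225.2  19.7  24.1  63.4] hsv [86 85 75] pos [ 0.3384 -0.1059]
teal/green scene px [228.1 200.1  18.4  21.9  51.3] hsv [86 77 79] pos [0.3448 0.008 ]
teal
[... 994 characters left out ...]
[ 12 116 119] pos [ 0.435  -0.0017]
brown scene px [551.9 400.8   9.1  43.4  27.9] hsv [ 14 110  44] pos [1.134  0.0572]
brown scene px [556.6  86.6  12.2  16.4  33.7] hsv [ 15 162  44] pos [0.7822 0.904 ]
brown top px [281.3 105.6  92.5  57.4   1.3] hsv [ 15 134  76] pos [ 0.8294 -0.0179]
brown top px [271. 269.   8.  42.  90.] hsv [ 13 177  75] pos [0.4298 0.0036]
brown top px [125.5 112.   22.   23.   90. ] hsv [ 16 133  90] pos [0.8108 0.367 ]
brown top px [116.8  98.7  12.5  29.9  85.2] hsv [ 16 123  89] pos [0.846  0.3917]
brown top px [140.8 120.4  11.1  16.6  59. ] hsv [ 15 120  83] pos [0.7888 0.3271]
brown top px [160.9  93.2  21.3  24.6  23.2] hsv [ 16 126  89] pos [0.8602 0.2811]
```

View pics/c1.png

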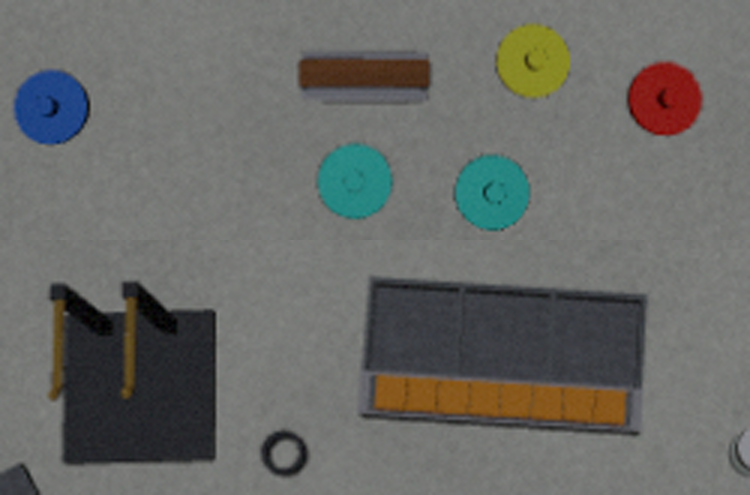

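View pics/c2.png

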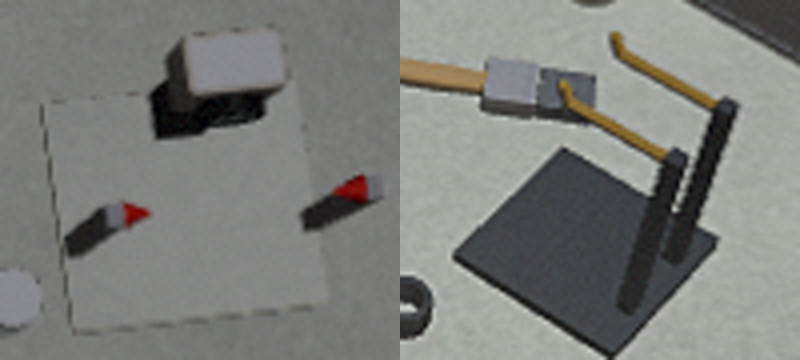

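The crops confirm the dishes: red, yellow and blue, with both teals identical, the same hue (~88) and not green. So green is absent. The hook's prongs point at the robot, and the tray and stand are slightly rotated. Next are the exact poses.

```bash
python3 - <<'E'
from h import *
np.set_printoptions(precision=4,suppress=True)
S=grab_frame("scene");T=grab_frame("top")
deg=lambda a:np.degrees(np.arctan2(a[1],a[0]))
c=blobs(T,[8,180,100],[22,255,255])[0]
b=plane(T,cv2.boxPoints(cv2.minAreaRect(c)),.038)[:,:2];print("strip top",b.tolist(),cv2.minAreaRect((b*1000).astype(np.float32)))
c=blobs(S,[8,180,100],[22,255,255])[0]
b=plane(S,c[:,0],.038)[:,:2];print("strip scene",cv2.minAreaRect((b*1000).astype(np.float32)))
c=blobs(T,[3,80,30],[15,200,150]);c=[k for k in c if cv2.pointPolygonTest(k,(271,269),False)>0][0]
print("handle top",cv2.minAreaRect((plane(T,c[:,0],.1)[:,:2]*1000).astype(np.float32)))
g=lambda F,px:cv2.fitLine(plane(F,px,.1)[:,:2].astype(np.float32),cv2.DIST_L2,0,.01,.01).ravel()
print("line",g(T,c[:,0]))
H={"tip+":((118.3,217),(378.75,130)),"post+":((119.3,182.3),(406.25,146.75)),"tip-":((142.3,216.3),(366.25,142)),"post-":((143.7,181.7),(394,159.5))}
for k,(a,s) in H.items():print(k,*tri(T,a,S,s),"plane",plane(T,[a],.164 if "tip" in k else .156)[0][:2])
# hook base corners z .012 top
bc=[(64/3+100,165+71/3),(215/3+100,165+70/3),(215/3+100,165+219/3),(64/3+100,165+222/3)]
print("hookbase",plane(T,bc,.012)[:,:2].tolist(),plane(T,bc,.012)[:,:2].mean(0))
L,R=plane(T,[(387.5,213.25),(433.25,207.5)],.129)
print("cones",L,R,(L+R)/2,np.linalg.norm(L-R),deg(L-R)-90)
for n,F in(("S",S),("T",T)):
  for k in blobs(F,[0,150,60],[6,255,255],5):
    u=k[:,0].mean(0)
    if n=="S" and 130<u[0]<215 and 295<u[1]<370 or n=="T" and 370<u[0]<445 and 195<u[1]<225: print(n,u,k[:,0].min(0),k[:,0].max(0),plane(F,[u],.129)[0])
for p in [(45,105),(285,85),(325,300),(75,330)]: print("standbase",plane(T,[(350+p[0]/4,160+p[1]/4)],.01)[0][:2])
for n,(t,s) in {"red":((371.5,277.5),(166,283.5)),"yel":((327.5,264.5),(211.5,260)),"blue":((166.5,280.5),(309.5,159))}.items(): print(n,*tri(T,t,S,s))
E
```

```text
strip top [[0.5514022797442857, 0.11751504688496943], [0.5781714899074585, 0.11649726922756665], [0.5674155588219825, -0.08639377564236445], [0.5406752509092324, -0.08469713588057143]] ((559.416015625, 15.760948181152344), (203.17596435546875, 26.792680740356445), 86.96540069580078)
strip scene ((561.1670532226562, 13.267913818359375), (206.41128540039062, 28.172760009765625), 86.90410614013672)
handle top ((429.83538818359375, 3.5714759826660156), (18.578020095825195, 97.61299133300781), 0.4964555501937866)
line [ 0.0097 -1.      0.4298  0.0036]
tip+ [0.5404 0.3512 0.1553] 0.0016359306368773667 plane [0.5385 0.3479]
post+ [0.6212 0.3545 0.1512] 0.0003231510115926709 plane [0.62   0.3529]
tip- [0.5427 0.2961 0.1553] 0.0018606448802909665 plane [0.5406 0.2932]
post- [0.6234 0.2979 0.152 ] 0.0018182713581006882 plane [0.6218 0.2962]
hookbase [[0.6357350776839764, 0.39123367239870827], [0.6375569388004148, 0.26001822858435764], [0.5095712720791329, 0.2547751439800751], [0.5054008387148992, 0.38380294125617365]] [0.5721 0.3225]
cones [ 0.559  -0.2657  0.129 ] [ 0.5739 -0.3757  0.129 ] [ 0.5665 -0.3207  0.129 ] 0.11091803593640133 7.7006606036378
S [149.2917 360.4583] [144 356] [153 365] [ 0.5747 -0.3864  0.129 ]
S [199.9565 304.3913] [196 300] [204 308] [ 0.5592 -0.2548  0.129 ]
T [437.65 206.95] [434 204] [441 209] [ 0.5753 -0.3864  0.129 ]
T [383.0769 212.7692] [381 211] [386 215] [ 0.5601 -0.2553  0.129 ]
standbase [ 0.6488 -0.2275]
standbase [ 0.6645 -0.3865]
standbase [ 0.5234 -0.4074]
standbase [ 0.5031 -0.244 ]
red [ 0.4142 -0.2495  0.0127] 0.0012184443611869206
yel [ 0.4457 -0.1386  0.0164] 0.0023186296000161175
blue [0.4026 0.2631 0.0166] 0.0002130629710136933
```

Emit:
move_arm(increments=[[-0.8, -0.6, 0, 0, 0, 1, 1], [-0.8, -0.6, 0, 0, 0, 1, 1], [-0.8, -0.6, 0, 0, 0, 1, 1], [-0.8, -0.6, 0, 0, 0, 1, 1], [-0.8, -0.6, 0, 0, 0, 1, 1], [-0.8, -0.6, 0, 0, 0, 1, 1], [-0.8, -0.6, 0, 0, 0, 1, 1], [-0.8, -0.6, 0, 0, 0, 1, 1]])

```text
time: 0.97
tool_pos: [0.2962, 0.5164, 0.2313]
orientation: [[-0.387, 0.922, -0.0], [0.922, 0.387, -0.0], [-0.0, -0.0, -1.0]]
force: [0.2, -0.4, 0.1]
finger_gap: 0.0854
gripper_force: 0.0
```

Emit:
move_arm(increments=[[-1, 0.2, 0, 0, 0, 0.51, 1], [-1, 0.2, 0, 0, 0, 0.51, 1], [-1, 0.2, 0, 0, 0, 0.51, 1], [-1, 0.2, 0, 0, 0, 0.51, 1], [-1, 0.2, 0, 0, 0, 0.51, 1], [-1, 0.2, 0, 0, 0, 0.51, 1]])

```text
time: 1.47
tool_pos: [0.3535, 0.4323, 0.2314]
orientation: [[-0.002, 1.0, 0.0], [1.0, 0.002, 0.0], [0.0, 0.0, -1.0]]
force: [0.2, 0.3, -0.4]
finger_gap: 0.0855
gripper_force: 0.0
```

Emit:
move_arm(increments=[[-1, 0.5, 0, 0, 0, 0, 1], [-1, 0.5, 0, 0, 0, 0, 1], [-1, 0.5, 0, 0, 0, 0, 1], [-1, 0.5, 0, 0, 0, 0, 1], [-1, 0.5, 0, 0, 0, 0, 1], [-1, 0.5, 0, 0, 0, 0, 1]])

```text
time: 1.97
tool_pos: [0.4032, 0.3329, 0.2314]
orientation: [[-0.001, 1.0, 0.0], [1.0, 0.001, 0.0], [0.0, 0.0, -1.0]]
force: [-0.1, 0.5, 0.7]
finger_gap: 0.0853
gripper_force: 0.0
```

Emit:
move_arm(increments=[[-1, 0.3, 0, 0, 0, 0, 1], [-1, 0.3, 0, 0, 0, 0, 1], [-1, 0.3, 0, 0, 0, 0, 1], [-1, 0.3, 0, 0, 0, 0, 1], [-1, 0.3, 0, 0, 0, 0, 1]])

```text
time: 2.38
tool_pos: [0.4333, 0.2326, 0.2314]
orientation: [[0.001, 1.0, 0.0], [1.0, -0.001, 0.0], [0.0, 0.0, -1.0]]
force: [0.5, 0.8, 0.2]
finger_gap: 0.0855
gripper_force: 0.0
```

Emit:
move_arm(increments=[[-1, 0.1, 0, 0, 0, 0, 1], [-1, 0.1, 0, 0, 0, 0, 1], [-1, 0.1, 0, 0, 0, 0, 1], [-1, 0.1, 0, 0, 0, 0, 1], [-1, 0.1, 0, 0, 0, 0, 1]])

```text
time: 2.8
tool_pos: [0.4434, 0.133, 0.2314]
orientation: [[0.001, 1.0, 0.0], [1.0, -0.001, 0.0], [0.0, 0.0, -1.0]]
force: [0.6, -0.7, 0.2]
finger_gap: 0.0851
gripper_force: 0.0
```

Emit:
move_arm(increments=[[-1, 0, 0, 0, 0, 0, 1], [-1, 0, 0, 0, 0, 0, 1], [-1, 0, 0, 0, 0, 0, 1], [-1, 0, 0, 0, 0, 0, 1], [-1, 0, 0, 0, 0, 0, 1]])

```text
time: 3.22
tool_pos: [0.4434, 0.0331, 0.2313]
orientation: [[0.001, 1.0, 0.0], [1.0, -0.001, 0.0], [0.0, 0.0, -1.0]]
force: [0.0, 0.8, 0.3]
finger_gap: 0.0855
gripper_force: 0.0
```

```bash
cat >> h.py <<'E'
def go(*target, yaw=None):
    "print the tool-axis increments (move units) to a world TCP target; yaw = angle of tool y from world x, deg"
    s=status.read_state();R=np.array(s["orientation"]);d=R.T@(np.array(target)-s["tool_pos"])/.1
    Y=np.degrees(np.arctan2(R[1,1],R[0,1]));w=cv2.Rodrigues(R)[0]
    from scipy.spatial.transform import Rotation as Q
    y=np.radians(0 if yaw is None else yaw);c,n=np.cos(y),np.sin(y)
    D=np.array([[-n,c,0],[c,n,0],[0,0,-1]]);r=Q.from_matrix(R.T@D).as_rotvec()/(np.pi/4)
    print("t",round(s["time"],2),"tcp",np.round(s["tool_pos"],4),"yaw",round(Y,2),"F",np.round(s["force"],1),"gap",round(s["finger_gap"],4),"gf",round(s["gripper_force"],1),"| move",np.round(d,3),"turn",np.round(r,3))
E
python3 -c "
from h import *
go(.431,.0025,.12,yaw=-0.5)
T=grab_frame('top');S=grab_frame('scene')
cv2.imwrite('pics/s1.png',S['color'][100:340,80:480,::-1])"
```

```text
t 3.22 tcp [0.4434 0.0331 0.2313] yaw -0.06 F [0.  0.8 0.3] gap 0.0855 gf 0.0 | move [-0.306 -0.124  1.113] turn [ 0.    -0.001  0.01 ]
```

Emit:
move_arm(increments=[[-0.31, -0.12, 0, 0, 0, 0, 1], [-0.31, -0.12, 0.5, 0, 0, 0, 1], [-0.31, -0.12, 1, 0, 0, 0, 1], [-0.31, -0.12, 1, 0, 0, 0, 1], [-0.31, -0.12, 1, 0, 0, 0, 1]])

```text
time: 3.73
tool_pos: [0.4288, 0.0026, 0.1283]
orientation: [[-0.001, 1.0, -0.006], [1.0, 0.001, 0.001], [0.001, -0.006, -1.0]]
force: [-2.1, 0.2, 0.7]
finger_gap: 0.0857
gripper_force: 0.0
```

Emit:
move_arm(increments=[[0, 0, 0.3, 0, 0, 0, 1], [0, 0, 0.59, 0, 0, 0, 1], [0, 0, 0.59, 0, 0, 0, 1], [0, 0, 0.59, 0, 0, 0, 1]])

```text
time: 4.07
tool_pos: [0.4308, 0.002, 0.0726]
orientation: [[-0.0, 1.0, -0.002], [1.0, 0.0, 0.0], [0.0, -0.002, -1.0]]
force: [0.0, -0.3, 0.2]
finger_gap: 0.085
gripper_force: 0.0
```

```bash
python3 -c "
from h import *
go(.431,.0025,.073)
T=grab_frame('top');S=grab_frame('scene')
cv2.imwrite('pics/s2.png',np.hstack([cv2.resize(S['color'][140:260,180:320,::-1],None,fx=2.8,fy=2.8),cv2.resize(T['color'][210:330,200:340,::-1],None,fx=2.8,fy=2.8)]))"
```

```text
t 4.07 tcp [0.4308 0.002  0.0726] yaw 0.02 F [ 0.  -0.3  0.2] gap 0.085 gf 0.0 | move [ 0.005  0.002 -0.004] turn [-0.003 -0.     0.   ]
```

View pics/s2.png

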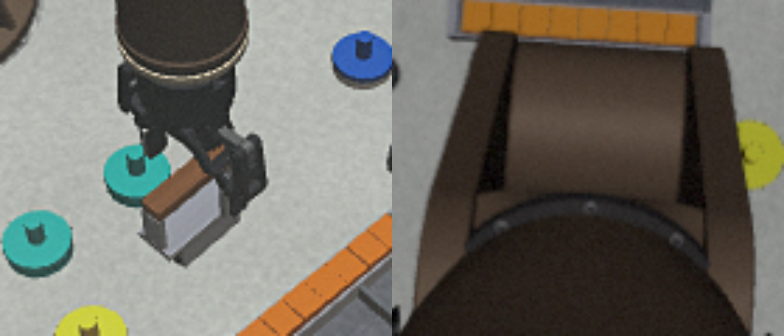

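The scene crop (left) shows the fingers straddling the wooden bar near its middle, around (215,160). I'll close and lift.

Emit:
move_arm(increments=[[0, 0, 0, 0, 0, 0, 0], [0, 0, 0, 0, 0, 0, 0], [0, 0, 0, 0, 0, 0, 0], [0, 0, 0, 0, 0, 0, 0], [0, 0, 0, 0, 0, 0, 0], [0, 0, 0, 0, 0, 0, 0], [0, 0, 0, 0, 0, 0, 0], [0, 0, 0, 0, 0, 0, 0]])

```text
time: 4.83
tool_pos: [0.4313, 0.0011, 0.0727]
orientation: [[0.001, 1.0, 0.001], [1.0, -0.001, -0.0], [-0.0, 0.001, -1.0]]
force: [-0.6, 0.4, 11.7]
finger_gap: 0.0212
gripper_force: 59.4
```

Emit:
move_arm(increments=[[0, 0, -0.2, 0, 0, 0, 0], [0, 0, -0.5, 0, 0, 0, 0], [0, 0, -0.7, 0, 0, 0, 0], [0, 0, -0.7, 0, 0, 0, 0], [0, 0, -0.7, 0, 0, 0, 0], [0, 0, -0.7, 0, 0, 0, 0]])

```text
time: 5.33
tool_pos: [0.4305, 0.0011, 0.1416]
orientation: [[0.001, 1.0, -0.001], [1.0, -0.001, 0.0], [0.0, -0.001, -1.0]]
force: [-0.4, 0.0, -4.2]
finger_gap: 0.0209
gripper_force: 60.9
```

```bash
python3 -c "
from h import *
np.set_printoptions(precision=4,suppress=True)
go(.431,.0025,.143)
S=grab_frame('scene')
for c in blobs(S,[3,80,30],[15,200,150],40):
  if 200<c[:,0].mean(0)[0]<330 and 120<c[:,0].mean(0)[1]<260: print(cv2.minAreaRect((plane(S,c[:,0],.17)[:,:2]*1000).astype(np.float32)))
cv2.imwrite('pics/s3.png',cv2.resize(S['color'][120:280,180:380,::-1],None,fx=3,fy=3))"
```

```text
t 5.33 tcp [0.4305 0.0011 0.1416] yaw -0.06 F [-0.4  0.  -4.2] gap 0.0209 gf 60.9 | move [ 0.014  0.005 -0.014] turn [-0.001 -0.    -0.001]
((435.77239990234375, -25.45709228515625), (27.470672607421875, 58.77900695800781), 2.9921300411224365)
((613.7122802734375, -54.462013244628906), (175.1074981689453, 25.28359603881836), 86.68673706054688)
```

View pics/s3.png

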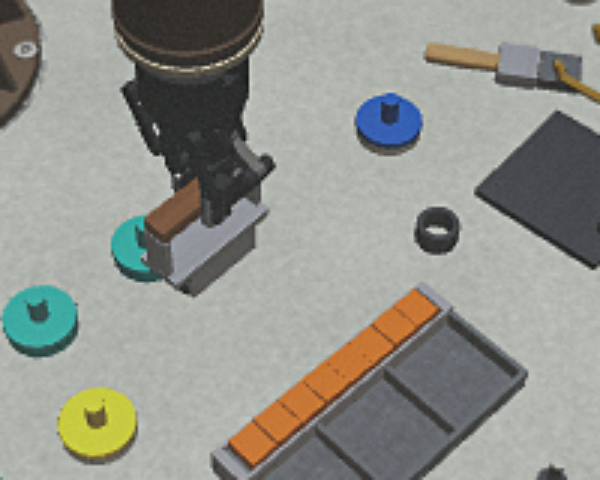

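The roller is held and level in the grip, with its side at (215,250) in the crop. It moves to above the strip's -y end, turned 3° to match the tray.

Emit:
move_arm(increments=[[-0.28, 0.35, -0.1, 0, 0, 0.066, 0], [-0.55, 0.7, -0.1, 0, 0, 0.066, 0], [-0.55, 1, -0.1, 0, 0, 0.066, 0], [-0.55, 1, -0.1, 0, 0, 0.066, 0], [-0.55, 1, -0.1, 0, 0, 0.066, 0]])

```text
time: 5.8
tool_pos: [0.5318, -0.0545, 0.1505]
orientation: [[0.054, 0.999, -0.002], [0.999, -0.054, 0.0], [0.0, -0.002, -1.0]]
force: [-1.3, 0.9, -4.6]
finger_gap: 0.0206
gripper_force: 61.4
```

Emit:
move_arm(increments=[[0, 0.26, 0, 0, 0, 0, 0], [0, 0.26, 0, 0, 0, 0, 0], [0, 0.26, 0, 0, 0, 0, 0], [0, 0.26, 0, 0, 0, 0, 0], [0, 0.26, 0, 0, 0, 0, 0]])

```text
time: 6.22
tool_pos: [0.5554, -0.055, 0.1516]
orientation: [[0.053, 0.999, -0.002], [0.999, -0.053, 0.0], [0.0, -0.002, -1.0]]
force: [-0.2, 0.9, -2.9]
finger_gap: 0.0214
gripper_force: 61.6
```

```bash
python3 -c "
from h import *
np.set_printoptions(precision=4,suppress=True)
go(.5565,-.0544,.112,yaw=-3.05)
S=grab_frame('scene');T=grab_frame('top')
cv2.imwrite('pics/s4.png',np.hstack([cv2.resize(S['color'][160:320,200:360,::-1],None,fx=2.5,fy=2.5),cv2.resize(T['color'][130:290,200:360,::-1],None,fx=2.5,fy=2.5)]))"
```

```text
t 6.22 tcp [ 0.5554 -0.055   0.1516] yaw -3.01 F [-0.2  0.9 -2.9] gap 0.0214 gf 61.6 | move [0.006 0.011 0.396] turn [-0.003 -0.     0.001]
```

View pics/s4.png

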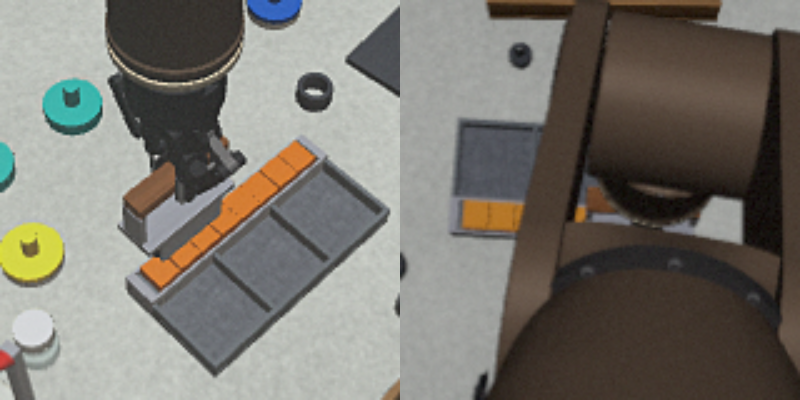

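The roller sits over the strip's lower-left (-y) end in the scene crop and is aligned with it. Pressing down next.

Emit:
move_arm(increments=[[0.01, 0.01, 0.2, 0, 0, 0, 0], [0.01, 0.01, 0.35, 0, 0, 0, 0], [0.01, 0.01, 0.4, 0, 0, 0, 0], [0.01, 0.01, 0.43, 0, 0, 0, 0], [0.01, 0.01, 0.46, 0, 0, 0, 0], [0.01, 0.01, 0.48, 0, 0, 0, 0], [0.01, 0.01, 0.48, 0, 0, 0, 0]])

```text
time: 6.9
tool_pos: [0.5574, -0.0541, 0.1052]
orientation: [[0.053, 0.999, -0.001], [0.999, -0.053, 0.0], [0.0, -0.001, -1.0]]
force: [-4.2, 3.5, 5.6]
finger_gap: 0.0208
gripper_force: 62.8
```

Emit:
move_arm(increments=[[0, 0, 0.03, 0, 0, 0, 0], [0, 0, 0.05, 0, 0, 0, 0], [0.04, 0, 0.05, 0, 0, 0, 0], [0.08, 0, 0.05, 0, 0, 0, 0], [0.12, 0, 0.05, 0, 0, 0, 0], [0.16, 0, 0.05, 0, 0, 0, 0], [0.2, 0, 0.05, 0, 0, 0, 0], [0.24, 0, 0.05, 0, 0, 0, 0], [0.28, 0, 0.05, 0, 0, 0, 0], [0.32, 0, 0.05, 0, 0, 0, 0], [0.36, 0, 0.05, 0, 0, 0, 0], [0.4, 0, 0.05, 0, 0, 0, 0]])

```text
time: 7.9
tool_pos: [0.563, -0.0154, 0.1038]
orientation: [[0.052, 0.999, 0.007], [0.999, -0.052, -0.002], [-0.001, 0.007, -1.0]]
force: [-8.6, -9.9, 54.5]
finger_gap: 0.0209
gripper_force: 71.7
```

Emit:
move_arm(increments=[[0.04, -0.02, -0.01, 0, 0, 0, 0], [0.08, -0.03, -0.01, 0, 0, 0, 0], [0.12, -0.03, -0.01, 0, 0, 0, 0], [0.16, -0.03, -0.01, 0, 0, 0, 0], [0.2, -0.03, -0.01, 0, 0, 0, 0], [0.24, -0.03, -0.01, 0, 0, 0, 0], [0.28, -0.03, -0.01, 0, 0, 0, 0], [0.32, -0.03, -0.01, 0, 0, 0, 0], [0.36, -0.03, -0.01, 0, 0, 0, 0], [0.4, -0.03, -0.01, 0, 0, 0, 0]])

```text
time: 8.73
tool_pos: [0.5627, 0.0255, 0.1038]
orientation: [[0.053, 0.999, 0.008], [0.999, -0.053, -0.0], [0.0, 0.008, -1.0]]
force: [-0.1, -2.2, 32.2]
finger_gap: 0.0213
gripper_force: 61.0
```

Emit:
move_arm(increments=[[0.04, 0, 0, 0, 0, 0, 0], [0.08, 0, 0, 0, 0, 0, 0], [0.12, 0, 0, 0, 0, 0, 0], [0.16, 0, 0, 0, 0, 0, 0], [0.2, 0, 0, 0, 0, 0, 0], [0.24, 0, 0, 0, 0, 0, 0], [0.28, 0, 0, 0, 0, 0, 0], [0.32, 0, 0, 0, 0, 0, 0], [0.36, 0, 0, 0, 0, 0, 0], [0.4, 0, 0, 0, 0, 0, 0], [0.44, 0, 0, 0, 0, 0, 0], [0.48, 0, 0, 0, 0, 0, 0], [0.52, 0, 0, 0, 0, 0, 0], [0.56, 0, 0, 0, 0, 0, 0], [0.58, 0, 0, 0, 0, 0, 0], [0.58, 0, 0, 0, 0, 0, 0]])

```text
time: 10.07
tool_pos: [0.5659, 0.0842, 0.1038]
orientation: [[0.052, 0.999, 0.008], [0.999, -0.052, 0.001], [0.001, 0.008, -1.0]]
force: [0.8, -0.5, 30.5]
finger_gap: 0.0209
gripper_force: 60.7
```

```bash
python3 -c "
from h import *
go(.5639,.0834,.103,yaw=-3.05)
S=grab_frame('scene')
cv2.imwrite('pics/s5.png',cv2.resize(S['color'][160:320,220:380,::-1],None,fx=3.5,fy=3.5))"
```

```text
t 10.07 tcp [0.5659 0.0842 0.1038] yaw -3.01 F [ 0.8 -0.5 30.5] gap 0.0209 gf 60.7 | move [-0.009 -0.019  0.008] turn [ 0.01  -0.001  0.001]
```

View pics/s5.png

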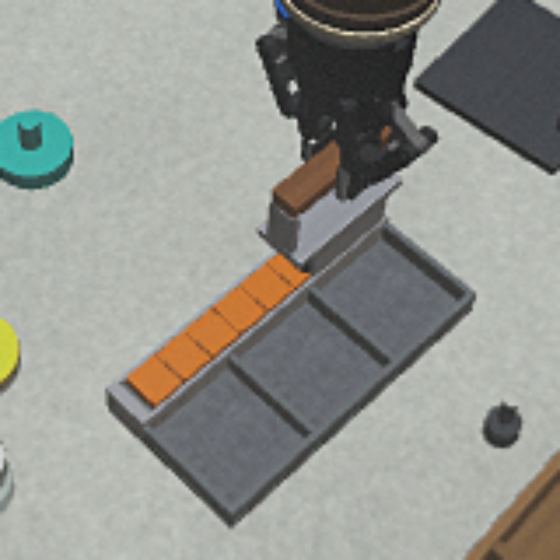

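The strip looks flush along its visible length. I'll roll back once under pressure to be sure, ending over link 0.

Emit:
move_arm(increments=[[0.04, -0.02, 0, 0, 0, 0, 0], [0.04, -0.02, 0, 0, 0, 0, 0], [-0.1, -0.02, 0, 0, 0, 0, 0], [-0.2, -0.02, 0, 0, 0, 0, 0], [-0.3, -0.02, 0, 0, 0, 0, 0], [-0.4, -0.02, 0, 0, 0, 0, 0], [-0.5, -0.02, 0, 0, 0, 0, 0], [-0.6, -0.02, 0, 0, 0, 0, 0], [-0.7, -0.02, 0, 0, 0, 0, 0], [-0.8, -0.02, 0, 0, 0, 0, 0], [-0.9, -0.02, 0, 0, 0, 0, 0], [-0.9, -0.02, 0, 0, 0, 0, 0]])

```text
time: 11.12
tool_pos: [0.56, -0.0079, 0.1038]
orientation: [[0.054, 0.999, 0.01], [0.999, -0.054, -0.001], [-0.0, 0.01, -1.0]]
force: [5.2, -1.4, 26.5]
finger_gap: 0.0215
gripper_force: 60.5
```

Emit:
move_arm(increments=[[-0.1, 0, 0, 0, 0, 0, 0], [-0.2, 0, 0, 0, 0, 0, 0], [-0.3, 0, 0, 0, 0, 0, 0], [-0.4, 0, 0, 0, 0, 0, 0], [-0.5, 0, 0, 0, 0, 0, 0], [-0.53, 0, 0, 0, 0, 0, 0], [-0.53, 0, 0, 0, 0, 0, 0], [-0.53, 0, 0, 0, 0, 0, 0]])

```text
time: 11.78
tool_pos: [0.5571, -0.0603, 0.1038]
orientation: [[0.053, 0.999, 0.009], [0.999, -0.053, -0.002], [-0.001, 0.009, -1.0]]
force: [4.0, -0.7, 26.8]
finger_gap: 0.0208
gripper_force: 60.5
```

Emit:
move_arm(increments=[[0, 0, -0.2, 0, 0, 0, 0], [0, 0, -0.5, 0, 0, 0, 0], [0, 0, -0.8, 0, 0, 0, 0], [0, 0, -0.9, 0, 0, 0, 0], [0, 0, -0.9, 0, 0, 0, 0], [0, 0, -0.9, 0, 0, 0, 0]])

```text
time: 12.28
tool_pos: [0.5528, -0.0592, 0.1904]
orientation: [[0.053, 0.999, 0.001], [0.999, -0.053, -0.0], [-0.0, 0.001, -1.0]]
force: [-0.6, 0.8, -4.0]
finger_gap: 0.0213
gripper_force: 61.0
```

```bash
python3 -c "
from h import *
np.set_printoptions(precision=4,suppress=True)
go(.45,.05,.19,yaw=2)
S=grab_frame('scene');T=grab_frame('top')
H={'base':[(163.3+0,0)]}
# hook base corners in scene
c=[(365.75,157),(404.5,180),(377.5,209.25),(338.75,183.75)]
print(plane(S,c,.012)[:,:2].tolist(),plane(S,c,.012)[:,:2].mean(0))
cv2.imwrite('pics/s6.png',np.hstack([cv2.resize(S['color'][200:320,240:360,::-1],None,fx=3.3,fy=3.3),cv2.resize(S['color'][120:220,320:420,::-1],None,fx=3.96,fy=3.96)]))"
```

```text
t 12.28 tcp [ 0.5528 -0.0592  0.1904] yaw -3.02 F [-0.6  0.8 -4. ] gap 0.0213 gf 61.0 | move [ 1.036 -1.084  0.003] turn [ 0.001  0.    -0.112]
[[0.5098537644360721, 0.3815004756477955], [0.6363529650521914, 0.38554282479820373], [0.6410468121609862, 0.2549164453635087], [0.5155660392709542, 0.2528292111454859]] [0.5757 0.3187]
```

View pics/s6.png

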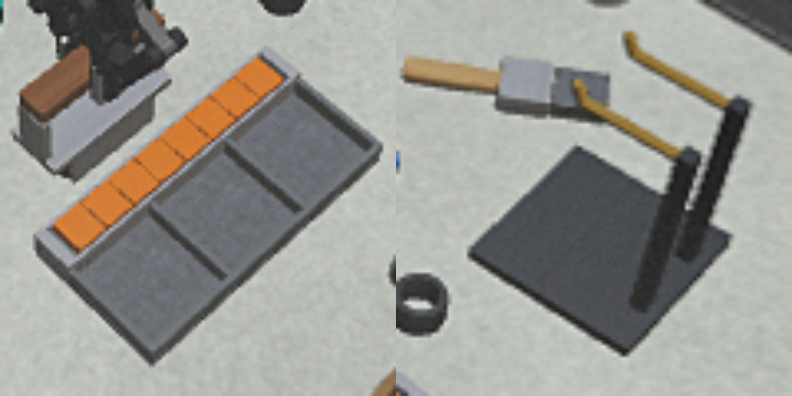

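All eight links are flush in the left crop. In the right crop the prong tips are at about (625,40) and (578,88), and the posts at (738,105) and (688,157). I'm carrying the roller to the front of the hook.

Emit:
move_arm(increments=[[0.3, -0.4, 0, 0, 0, -0.11, 0], [0.6, -0.8, 0, 0, 0, -0.11, 0], [0.9, -0.95, 0, 0, 0, -0.11, 0], [0.9, -0.95, 0, 0, 0, -0.11, 0], [0.9, -0.95, 0, 0, 0, -0.11, 0]])

```text
time: 12.8
tool_pos: [0.4598, 0.0376, 0.189]
orientation: [[-0.036, 0.999, -0.003], [0.999, 0.036, 0.0], [0.0, -0.003, -1.0]]
force: [-0.0, -0.4, -3.4]
finger_gap: 0.0212
gripper_force: 61.0
```

Emit:
move_arm(increments=[[0.3, 0.02, 0, 0, 0, 0, 0], [0.6, 0.02, 0, 0, 0, 0, 0], [0.9, 0.02, 0, 0, 0, 0, 0], [1, 0.02, 0, 0, 0, 0, 0], [1, 0.02, 0, 0, 0, 0, 0]])

```text
time: 13.22
tool_pos: [0.4612, 0.1374, 0.1893]
orientation: [[-0.036, 0.999, -0.001], [0.999, 0.036, -0.0], [0.0, -0.001, -1.0]]
force: [-0.2, -0.2, -3.4]
finger_gap: 0.0211
gripper_force: 61.1
```

Emit:
move_arm(increments=[[0.3, 0.02, 0, 0, 0, 0, 0], [0.6, 0.02, 0, 0, 0, 0, 0], [0.9, 0.02, 0, 0, 0, 0, 0], [1, 0.02, 0, 0, 0, 0, 0], [1, 0.02, 0, 0, 0, 0, 0]])

```text
time: 13.63
tool_pos: [0.4601, 0.2369, 0.1894]
orientation: [[-0.035, 0.999, -0.001], [0.999, 0.035, -0.0], [-0.0, -0.001, -1.0]]
force: [-1.7, -0.3, -3.7]
finger_gap: 0.0208
gripper_force: 61.1
```

Emit:
move_arm(increments=[[0.3, 0, 0.1, 0, 0, 0, 0], [0.6, 0, 0.2, 0, 0, 0, 0], [0.85, 0, 0.28, 0, 0, 0, 0], [0.85, 0, 0.28, 0, 0, 0, 0], [0.85, 0, 0.28, 0, 0, 0, 0]])

```text
time: 14.05
tool_pos: [0.4569, 0.32, 0.161]
orientation: [[-0.035, 0.999, -0.002], [0.999, 0.035, -0.001], [-0.001, -0.002, -1.0]]
force: [-0.0, -0.6, -2.5]
finger_gap: 0.0211
gripper_force: 61.1
```

```bash
python3 -c "
from h import *
go(.46,.3225,.162,yaw=2)
S=grab_frame('scene');T=grab_frame('top')
cv2.imwrite('pics/s7.png',np.hstack([cv2.resize(S['color'][80:220,280:420,::-1],None,fx=2.8,fy=2.8),cv2.resize(T['color'][150:290,70:210,::-1],None,fx=2.8,fy=2.8)]))"
```

```text
t 14.05 tcp [0.4569 0.32   0.161 ] yaw 1.99 F [-0.  -0.6 -2.5] gap 0.0211 gf 61.1 | move [ 0.023  0.032 -0.01 ] turn [-0.002  0.002 -0.   ]
```

View pics/s7.png

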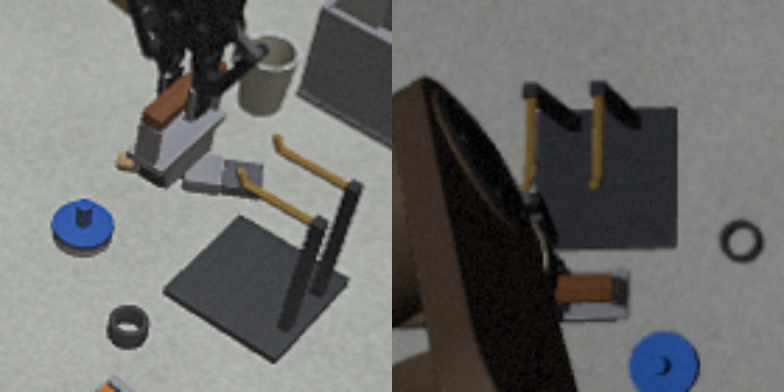

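```bash
python3 -c "
from h import *
np.set_printoptions(precision=4,suppress=True)
T=grab_frame('top');S=grab_frame('scene')
c=[k for k in blobs(T,[3,80,30],[15,200,150],30) if 120<k[:,0].mean(0)[0]<160 and 240<k[:,0].mean(0)[1]<270][0][:,0]
print(c.min(0),c.max(0)); e=[(c[:,0].max()+.5,c[:,1].mean())]
print('bar end -y',plane(T,e,.188)[0], 'bar x mid',plane(T,[c.mean(0)],.188)[0])
print('tip-',plane(T,[(142.9,216.3)],.160),'tip+',plane(T,[(70+135/2.8,150+187/2.8)],.16))
print('tip- tri',tri(T,(142.9,216.3),S,(280+241/2.8,80+173/2.8)),'tip+',tri(T,(70+135/2.8,150+187/2.8),S,(280+279/2.8,80+140/2.8)))
"
```

```text
[128 248] [148 258]
bar end -y [0.4577 0.2696 0.188 ] bar x mid [0.4574 0.2917 0.188 ]
tip- [[0.5413 0.2928 0.16  ]] tip+ [[0.5396 0.3494 0.16  ]]
tip- tri (array([0.5426, 0.2945, 0.1571]), np.float64(0.0024146371068539656)) tip+ (array([0.5415, 0.352 , 0.1552]), np.float64(0.0032619675276885935))
```

Emit:
move_arm(increments=[[0, 0.2, 0, 0, 0, 0, 0], [0, 0.4, 0, 0, 0, 0, 0], [0, 0.6, 0, 0, 0, 0, 0], [0, 0.8, 0, 0, 0, 0, 0], [0, 1, 0, 0, 0, 0, 0], [0, 1, 0, 0, 0, 0, 0], [0, 1, 0, 0, 0, 0, 0]])

```text
time: 14.83
tool_pos: [0.558, 0.3229, 0.1623]
orientation: [[-0.032, 0.999, 0.0], [0.999, 0.032, -0.0], [-0.0, 0.0, -1.0]]
force: [-0.3, 0.5, -3.9]
finger_gap: 0.0209
gripper_force: 61.1
```

Emit:
move_arm(increments=[[0, 0.1, 0, 0, 0, 0, 0], [0, 0.12, 0, 0, 0, 0, 0], [0, 0.12, 0, 0, 0, 0, 0], [0, 0.12, 0.07, 0, 0, 0, 0], [0, 0.12, 0.12, 0, 0, 0, 0], [0, 0.12, 0.17, 0, 0, 0, 0], [0, 0.12, 0.19, 0, 0, 0, 0], [0, 0.12, 0.2, 0, 0, 0, 0], [0, 0.12, 0.2, 0, 0, 0, 0]])

```text
time: 15.58
tool_pos: [0.5684, 0.3244, 0.1423]
orientation: [[-0.034, 0.999, -0.001], [0.999, 0.034, -0.0], [-0.0, -0.001, -1.0]]
force: [-2.5, -0.7, 0.8]
finger_gap: 0.0211
gripper_force: 61.7
```

```bash
python3 -c "
from h import *
go(.569,.324,.142,yaw=2)
S=grab_frame('scene')
cv2.imwrite('pics/s8.png',cv2.resize(S['color'][80:220,310:450,::-1],None,fx=3.5,fy=3.5))"
```

```text
t 15.58 tcp [0.5684 0.3244 0.1423] yaw 1.94 F [-2.5 -0.7  0.8] gap 0.0211 gf 61.7 | move [-0.004  0.006  0.003] turn [-0.001  0.001 -0.001]
```

View pics/s8.png

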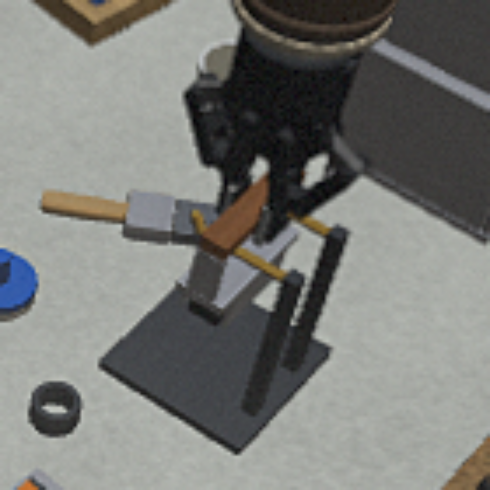

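The bar at (240,215) lies across both prongs inside the turned-up tips, and its weight has come off the wrist. I'm releasing it, then rising.

Emit:
move_arm(increments=[[0, 0, 0, 0, 0, 0, 0.4], [0, 0, 0, 0, 0, 0, 0.6], [0, 0, 0, 0, 0, 0, 0.8], [0, 0, 0, 0, 0, 0, 0.8], [0, 0, 0, 0, 0, 0, 0.8], [0, 0, 0, 0, 0, 0, 0.8]])

```text
time: 16.13
tool_pos: [0.569, 0.3245, 0.1423]
orientation: [[-0.034, 0.999, 0.0], [0.999, 0.034, 0.0], [0.0, 0.0, -1.0]]
force: [0.3, -0.2, -0.1]
finger_gap: 0.0687
gripper_force: 0.0
```

Emit:
move_arm(increments=[[0, 0, -0.2, 0, 0, 0, 0.8], [0, 0, -0.5, 0, 0, 0, 0.8], [0, 0, -0.9, 0, 0, 0, 0.8], [0, 0, -1, 0, 0, 0, 0.8], [0, 0, -1, 0, 0, 0, 0.8], [0, 0, -1, 0, 0, 0, 0.8]])

```text
time: 16.63
tool_pos: [0.5693, 0.3246, 0.243]
orientation: [[-0.034, 0.999, 0.001], [0.999, 0.034, 0.001], [0.001, 0.001, -1.0]]
force: [-0.3, -0.5, -2.0]
finger_gap: 0.0683
gripper_force: 0.0
```

```bash
cat >> h.py <<'E'
RNG={"red":([0,150,60],[6,255,255]),"yel":([22,120,60],[34,255,255]),"blue":([105,100,50],[125,255,255])}
def dishes(z=.018):
    F={n:grab_frame(n) for n in("scene","top")}
    for k,(lo,hi) in RNG.items():
        for n in F:
            for c in blobs(F[n],lo,hi,60 if n=="top" else 40):
                (u,v),(w,h),a=cv2.minAreaRect(c)
                if min(w,h)>12 and max(w,h)<32: print(k,n,np.round([u,v,w,h],1),"pos",np.round(plane(F[n],[[u,v]],z)[0][:2],4))
    return F
E
python3 -c "
from h import *
go(.569,.324,.142,yaw=2)
F=dishes()
cv2.imwrite('pics/s9.png',cv2.resize(F['scene']['color'][80:220,310:450,::-1],None,fx=3,fy=3))"
```

```text
t 16.63 tcp [0.5693 0.3246 0.243 ] yaw 1.92 F [-0.3 -0.5 -2. ] gap 0.0683 gf 0.0 | move [-0.007 -0.004  1.01 ] turn [ 0.002 -0.001 -0.002]
red scene [174. 292.  24.  26.] pos [ 0.4462 -0.252 ]
red scene [297.5 409.5  19.   19. ] pos [ 0.8102 -0.2465]
red top [371.5 265.5  23.   23. ] pos [ 0.4444 -0.2484]
red top [395.8  92.2  12.7  12. ] pos [ 0.9066 -0.3262]
yel scene [212.  260.5  23.3  24.7] pos [ 0.4477 -0.1401]
yel top [327.5 264.5  23.   23. ] pos [ 0.4463 -0.1375]
blue scene [309.2 159.6  20.6  17. ] pos [0.4043 0.2599]
blue top [166.5 280.   24.   23. ] pos [0.4037 0.2628]
```

View pics/s9.png

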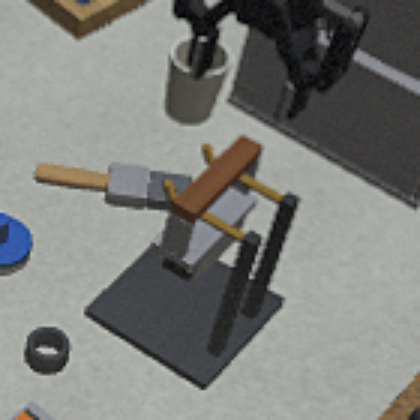

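The roller hangs released across both prongs, bar at (215,175) in the crop. The red dish has been knocked to about (0.445, -0.249), where both views agree. I'm heading there.

Emit:
move_arm(increments=[[-0.4, -0.15, 0, 0, 0, 0.04, 0.5], [-0.8, -0.3, 0, 0, 0, 0.04, 0.5], [-1, -0.4, 0, 0, 0, 0.04, 0.5], [-1, -0.4, 0, 0, 0, 0.04, 0.5]])

```text
time: 17.07
tool_pos: [0.5295, 0.2191, 0.2408]
orientation: [[-0.0, 1.0, -0.004], [1.0, 0.0, -0.002], [-0.002, -0.004, -1.0]]
force: [1.5, 0.1, 0.8]
finger_gap: 0.0427
gripper_force: 0.0
```

Emit:
move_arm(increments=[[-0.4, -0.2, 0, 0, 0, 0, 0.5], [-0.8, -0.3, 0, 0, 0, 0, 0.5], [-1, -0.4, 0, 0, 0, 0, 0.5], [-1, -0.4, 0, 0, 0, 0, 0.5]])

```text
time: 17.4
tool_pos: [0.49, 0.1198, 0.2411]
orientation: [[-0.0, 1.0, -0.003], [1.0, 0.0, -0.001], [-0.001, -0.003, -1.0]]
force: [1.4, 0.1, 1.1]
finger_gap: 0.0428
gripper_force: 0.0
```

Emit:
move_arm(increments=[[-0.4, -0.2, 0, 0, 0, 0, 0.5], [-0.8, -0.3, 0, 0, 0, 0, 0.5], [-1, -0.4, 0, 0, 0, 0, 0.5], [-1, -0.4, 0, 0, 0, 0, 0.5]])

```text
time: 17.73
tool_pos: [0.4507, 0.0204, 0.2414]
orientation: [[-0.0, 1.0, -0.003], [1.0, 0.0, -0.001], [-0.001, -0.003, -1.0]]
force: [0.7, 1.0, 1.0]
finger_gap: 0.0426
gripper_force: 0.0
```

Emit:
move_arm(increments=[[-0.4, 0, 0, 0, 0, 0, 0.5], [-0.8, 0, 0, 0, 0, 0, 0.5], [-1, 0, 0, 0, 0, 0, 0.5], [-1, 0, 0, 0, 0, 0, 0.5]])

```text
time: 18.07
tool_pos: [0.4536, -0.0796, 0.2417]
orientation: [[0.0, 1.0, -0.001], [1.0, -0.0, -0.0], [-0.0, -0.001, -1.0]]
force: [-0.3, 0.7, -0.7]
finger_gap: 0.0426
gripper_force: 0.0
```

Emit:
move_arm(increments=[[-0.4, 0, 0.1, 0, 0, 0, 0.5], [-0.8, 0, 0.3, 0, 0, 0, 0.5], [-1, 0, 0.5, 0, 0, 0, 0.5], [-1, 0, 0.5, 0, 0, 0, 0.5], [-1, 0, 0.5, 0, 0, 0, 0.5]])

```text
time: 18.48
tool_pos: [0.4527, -0.1767, 0.1907]
orientation: [[-0.0, 1.0, -0.003], [1.0, 0.0, 0.002], [0.002, -0.003, -1.0]]
force: [0.3, -0.2, 0.2]
finger_gap: 0.0426
gripper_force: 0.0
```

```bash
python3 -c "
from h import *
go(.445,-.249,.12)
dishes()"
```

```text
t 18.48 tcp [ 0.4527 -0.1767  0.1907] yaw 0.01 F [ 0.3 -0.2  0.2] gap 0.0426 gf 0.0 | move [-0.724 -0.075  0.706] turn [-0.004 -0.002  0.   ]
red scene [174. 292.  24.  26.] pos [ 0.4462 -0.252 ]
red scene [297.5 409.5  19.   19. ] pos [ 0.8102 -0.2465]
red top [395.8  92.2  12.7  12. ] pos [ 0.9066 -0.3262]
yel scene [212.  260.5  23.3  24.7] pos [ 0.4477 -0.1401]
yel top [323.1 263.5  15.2  23.7] pos [ 0.4486 -0.1266]
blue scene [309.5 159.5  17.   21. ] pos [0.4047 0.2607]
blue top [166.5 280.   24.   23. ] pos [0.4037 0.2628]
```

Emit:
move_arm(increments=[[-0.4, -0.04, 0.2, 0, 0, 0, 0.5], [-0.73, -0.075, 0.5, 0, 0, 0, 0.5], [-0.73, -0.075, 0.7, 0, 0, 0, 0.5], [-0.73, -0.075, 0.7, 0, 0, 0, 0.5], [-0.73, -0.075, 0.7, 0, 0, 0, 0.5]])

```text
time: 19.0
tool_pos: [0.4457, -0.2487, 0.1223]
orientation: [[-0.002, 1.0, -0.002], [1.0, 0.002, 0.001], [0.001, -0.002, -1.0]]
force: [-0.4, 1.2, -0.2]
finger_gap: 0.0427
gripper_force: 0.0
```

Emit:
move_arm(increments=[[0, 0, 0.3, 0, 0, 0, 0.5], [0, 0, 0.6, 0, 0, 0, 0.5], [0, 0, 0.85, 0, 0, 0, 0.5], [0, 0, 0.97, 0, 0, 0, 0.5], [0, 0, 0.97, 0, 0, 0, 0.5], [0, 0, 0.97, 0, 0, 0, 0]])

```text
time: 19.5
tool_pos: [0.4468, -0.2492, 0.0266]
orientation: [[-0.004, 1.0, 0.001], [1.0, 0.004, -0.0], [-0.0, 0.001, -1.0]]
force: [0.3, -0.3, 0.9]
finger_gap: 0.0317
gripper_force: 0.0
```

Emit:
move_arm(increments=[[0, 0, 0, 0, 0, 0, 0], [0, 0, 0, 0, 0, 0, 0], [0, 0, 0, 0, 0, 0, 0], [0, 0, 0, 0, 0, 0, 0], [0, 0, 0, 0, 0, 0, 0], [0, 0, 0, 0, 0, 0, 0]])

```text
time: 20.0
tool_pos: [0.4472, -0.2501, 0.0274]
orientation: [[-0.002, 1.0, 0.003], [1.0, 0.002, -0.001], [-0.001, 0.003, -1.0]]
force: [1.8, 7.4, 11.1]
finger_gap: 0.0134
gripper_force: 58.5
```

Emit:
move_arm(increments=[[0, 0, -0.2, 0, 0, 0, 0], [0, 0, -0.5, 0, 0, 0, 0], [0, 0, -0.8, 0, 0, 0, 0], [0, 0, -1, 0, 0, 0, 0], [0, 0, -1, 0, 0, 0, 0], [0, 0, -1, 0, 0, 0, 0]])

```text
time: 20.5
tool_pos: [0.4471, -0.2505, 0.1276]
orientation: [[-0.002, 1.0, 0.004], [1.0, 0.002, -0.002], [-0.002, 0.004, -1.0]]
force: [0.0, 0.2, -1.4]
finger_gap: 0.0135
gripper_force: 58.8
```

```bash
python3 -c "
from h import *
go(.5672,-.3207,.185)
F=dishes(.12)
cv2.imwrite('pics/s10.png',cv2.resize(F['scene']['color'][200:400,90:290,::-1],None,fx=2.5,fy=2.5))"
```

```text
t 20.5 tcp [ 0.4471 -0.2505  0.1276] yaw 0.13 F [ 0.   0.2 -1.4] gap 0.0135 gf 58.8 | move [-0.706  1.202 -0.568] turn [0.005 0.003 0.003]
red scene [166.  274.5  19.   28. ] pos [ 0.4557 -0.2569]
red scene [297.5 409.5  19.   19. ] pos [ 0.8209 -0.2656]
red top [395.8  92.2  12.7  12. ] pos [ 0.8627 -0.299 ]
yel scene [212.  260.5  23.3  24.7] pos [ 0.4992 -0.1713]
yel top [327.5 264.5  23.   23. ] pos [ 0.44   -0.1257]
blue scene [309.5 159.5  17.   21. ] pos [0.461  0.1845]
blue top [166.5 280.   24.   23. ] pos [0.4009 0.2419]
```

View pics/s10.png

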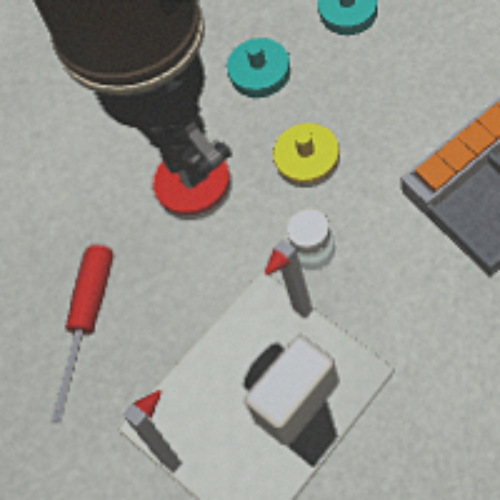

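```bash
cat >> h.py <<'E'
def held(k,x,y,zlid,f=None):
    "compare the lid seen in the scene view with a level lid circle at x,y,zlid: extremes in pixels"
    f=f or grab_frame("scene");a=np.linspace(0,2*np.pi,90)
    q=proj(f,np.c_[x+.031*np.cos(a),y+.031*np.sin(a),np.full(90,zlid)])
    c=min(blobs(f,*RNG[k],30),key=lambda c:np.linalg.norm(c[:,0].mean(0)-q.mean(0)))[:,0]
    print("expected min/max",q.min(0).round(1),q.max(0).round(1),"seen",c.min(0),c.max(0))
E
python3 -c "
from h import *
held('red',.4471,-.2505,.118)
held('yel',.447,-.1390,.018)"
```

```text
expected min/max [150.5 257.2] [181.3 284.1] seen [152 265] [180 284]
expected min/max [198.8 248.7] [225.4 271.7] seen [199 249] [225 272]
```

The held lid matches a level circle centred under the gripper to within 1 px. I'm taking it to the viewing mark.

Emit:
move_arm(increments=[[0, 0, -0.3, 0, 0, 0, 0], [-0.3, 0.1, -0.57, 0, 0, 0, 0], [-0.6, 0.3, -0.57, 0, 0, 0, 0], [-0.7, 0.3, -0.57, 0, 0, 0, 0], [-0.7, 0.3, -0.57, 0, 0, 0, 0]])

```text
time: 21.12
tool_pos: [0.4768, -0.3223, 0.1816]
orientation: [[-0.001, 1.0, 0.0], [1.0, 0.001, -0.001], [-0.001, 0.0, -1.0]]
force: [-0.6, -0.4, -0.8]
finger_gap: 0.0132
gripper_force: 58.9
```

Emit:
move_arm(increments=[[0, 0.3, 0, 0, 0, 0, 0], [0, 0.6, 0, 0, 0, 0, 0], [0, 0.9, 0, 0, 0, 0, 0], [0, 0.9, 0, 0, 0, 0, 0], [0, 0.9, 0, 0, 0, 0, 0]])

```text
time: 21.53
tool_pos: [0.5664, -0.3184, 0.1805]
orientation: [[-0.004, 1.0, -0.002], [1.0, 0.004, 0.001], [0.001, -0.002, -1.0]]
force: [-1.5, 0.7, -1.4]
finger_gap: 0.0132
gripper_force: 59.1
```

Emit:
move_arm(increments=[[0, 0, 0.2, 0, 0, 0, 0], [0, 0, 0.37, 0, 0, 0, 0], [0, 0, 0.37, 0, 0, 0, 0], [0, 0, 0.37, 0, 0, 0, 0]])

```text
time: 21.87
tool_pos: [0.5644, -0.3189, 0.1442]
orientation: [[-0.002, 1.0, -0.003], [1.0, 0.002, 0.002], [0.002, -0.003, -1.0]]
force: [-0.2, 0.4, -1.0]
finger_gap: 0.0134
gripper_force: 59.1
```

```bash
python3 -c "
from h import *
go(.5672,-.3207,.1474)
f=grab_frame('scene')
s=status.read_state()['tool_pos'];held('red',s[0],s[1],s[2]-.0274+.018,f)
cv2.imwrite('pics/s11.png',cv2.resize(f['color'][220:400,100:280,::-1],None,fx=2.5,fy=2.5))"
```

```text
t 21.87 tcp [ 0.5644 -0.3189  0.1442] yaw 0.11 F [-0.2  0.4 -1. ] gap 0.0134 gf 59.1 | move [-0.018  0.028 -0.032] turn [-0.004 -0.002  0.002]
expected min/max [157.7 312.9] [191.9 345.5] seen [159 323] [191 345]
```

View pics/s11.png

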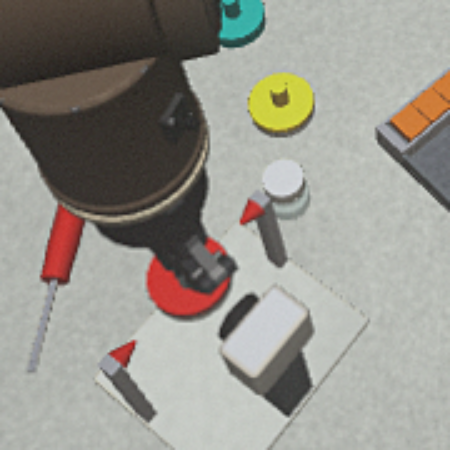

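The red dish is between the cones at (188,280), within about 5 mm of the mark. I'll trim the position and hold over 2 s.

Emit:
move_arm(increments=[[-0.02, 0.03, -0.03, 0, 0, 0, 0], [-0.02, 0.03, -0.03, 0, 0, 0, 0], [-0.02, 0.03, -0.03, 0, 0, 0, 0], [-0.02, 0.03, -0.03, 0, 0, 0, 0], [-0.02, 0.03, -0.03, 0, 0, 0, 0], [-0.02, 0.03, -0.03, 0, 0, 0, 0], [-0.02, 0.03, -0.03, 0, 0, 0, 0], [-0.02, 0.03, -0.03, 0, 0, 0, 0], [-0.02, 0.03, -0.03, 0, 0, 0, 0], [-0.02, 0.03, -0.03, 0, 0, 0, 0], [-0.02, 0.03, -0.03, 0, 0, 0, 0], [-0.02, 0.03, -0.03, 0, 0, 0, 0], [-0.02, 0.03, -0.03, 0, 0, 0, 0], [-0.02, 0.03, -0.03, 0, 0, 0, 0]])

```text
time: 23.08
tool_pos: [0.5691, -0.3217, 0.1483]
orientation: [[-0.002, 1.0, -0.0], [1.0, 0.002, -0.0], [-0.0, -0.0, -1.0]]
force: [0.3, 0.5, -0.7]
finger_gap: 0.0132
gripper_force: 59.1
```

Emit:
move_arm(increments=[[0, 0, 0, 0, 0, 0, 0], [0, 0, 0, 0, 0, 0, 0], [0, 0, 0, 0, 0, 0, 0], [0, 0, 0, 0, 0, 0, 0], [0, 0, 0, 0, 0, 0, 0], [0, 0, 0, 0, 0, 0, 0], [0, 0, 0, 0, 0, 0, 0], [0, 0, 0, 0, 0, 0, 0], [0, 0, 0, 0, 0, 0, 0], [0, 0, 0, 0, 0, 0, 0], [0, 0, 0, 0, 0, 0, 0], [0, 0, 0, 0, 0, 0, 0], [0, 0, 0, 0, 0, 0, 0]])

```text
time: 24.17
tool_pos: [0.569, -0.3217, 0.1483]
orientation: [[-0.002, 1.0, -0.0], [1.0, 0.002, -0.0], [-0.0, -0.0, -1.0]]
force: [0.6, 1.1, -0.4]
finger_gap: 0.0133
gripper_force: 59.1
```

```bash
python3 -c "
from h import *
go(.613,-.0654,.10)
f=grab_frame('scene')
s=status.read_state()['tool_pos'];held('red',s[0],s[1],s[2]-.0274+.018,f)
T=grab_frame('top')
# tray outline check
m=cv2.inRange(cv2.cvtColor(T['color'],cv2.COLOR_RGB2HSV),np.array([8,180,80]),np.array([22,255,255]))
c=max(cv2.findContours(m,0,1)[0],key=cv2.contourArea);print(cv2.minAreaRect((plane(T,c[:,0],.032)[:,:2]*1000).astype(np.float32)))
c=[k for k in blobs(f,[8,180,100],[22,255,255])][0];print(cv2.minAreaRect((plane(f,c[:,0],.032)[:,:2]*1000).astype(np.float32)))"
```

```text
t 24.17 tcp [ 0.569  -0.3217  0.1483] yaw 0.12 F [ 0.6  1.1 -0.4] gap 0.0133 gf 59.1 | move [2.562 0.445 0.483] turn [-0.     0.     0.003]
expected min/max [157.7 314.5] [192.  347.3] seen [159 325] [191 347]
((563.3292236328125, 76.47123718261719), (82.60153198242188, 26.117961883544922), 86.97543334960938)
((561.0736694335938, 14.408432006835938), (205.8134765625, 27.8660831451416), 86.83151245117188)
```

Step 4 is held (about 2.2 s, within 3 mm of the mark). Now carrying red to the -y bay.

Emit:
move_arm(increments=[[0, 0, -0.3, 0, 0, 0, 0], [0, 0, -0.5, 0, 0, 0, 0], [0.3, 0, -0.5, 0, 0, 0, 0], [0.6, 0, -0.5, 0, 0, 0, 0], [0.9, 0, -0.5, 0, 0, 0, 0], [1, 0, -0.5, 0, 0, 0, 0], [1, 0, -0.5, 0, 0, 0, 0]])

```text
time: 24.85
tool_pos: [0.5687, -0.2194, 0.1985]
orientation: [[-0.004, 1.0, -0.0], [1.0, 0.004, 0.0], [0.0, -0.0, -1.0]]
force: [0.5, -1.2, -0.7]
finger_gap: 0.0132
gripper_force: 59.1
```

Emit:
move_arm(increments=[[0.4, 0.1, 0, 0, 0, 0, 0], [0.8, 0.3, 0, 0, 0, 0, 0], [1, 0.44, 0, 0, 0, 0, 0], [1, 0.44, 0, 0, 0, 0, 0], [1, 0.44, 0, 0, 0, 0, 0]])

```text
time: 25.27
tool_pos: [0.6135, -0.1212, 0.1982]
orientation: [[-0.004, 1.0, 0.0], [1.0, 0.004, -0.0], [-0.0, 0.0, -1.0]]
force: [-0.6, -0.4, -1.4]
finger_gap: 0.0133
gripper_force: 59.1
```

Emit:
move_arm(increments=[[0.3, 0, 0.4, 0, 0, 0, 0], [0.56, 0, 0.8, 0, 0, 0, 0], [0.56, 0, 1, 0, 0, 0, 0], [0.56, 0, 1, 0, 0, 0, 0], [0.56, 0, 1, 0, 0, 0, 0], [0.56, 0, 1, 0, 0, 0, 0]])

```text
time: 25.77
tool_pos: [0.6133, -0.0672, 0.0996]
orientation: [[-0.001, 1.0, 0.001], [1.0, 0.001, -0.0], [-0.0, 0.001, -1.0]]
force: [0.4, -0.8, -0.7]
finger_gap: 0.013
gripper_force: 59.1
```

```bash
python3 -c "
from h import *
go(.613,-.0654,.0365)
s=status.read_state()['tool_pos'];held('red',s[0],s[1],s[2]-.0274+.018)"
```

```text
t 25.77 tcp [ 0.6133 -0.0672  0.0996] yaw 0.07 F [ 0.4 -0.8 -0.7] gap 0.013 gf 59.1 | move [ 0.019 -0.004  0.631] turn [0.002 0.001 0.002]
expected min/max [271.3 255.9] [300.3 281.6] seen [272 260] [299 282]
```

Emit:
move_arm(increments=[[0.02, 0, 0.2, 0, 0, 0, 0], [0.02, 0, 0.4, 0, 0, 0, 0], [0.02, 0, 0.52, 0, 0, 0, 0], [0.02, 0, 0.58, 0, 0, 0, 0], [0.02, 0, 0.62, 0, 0, 0, 0], [0.02, 0, 0.63, 0, 0, 0, 0], [0.02, 0, 0.63, 0, 0, 0, 0]])

```text
time: 26.4
tool_pos: [0.6129, -0.0639, 0.0359]
orientation: [[-0.002, 1.0, 0.001], [1.0, 0.002, -0.0], [-0.0, 0.001, -1.0]]
force: [-0.1, 0.2, 0.1]
finger_gap: 0.0132
gripper_force: 59.1
```

Emit:
move_arm(increments=[[0, 0, 0, 0, 0, 0, 0.3], [0, 0, 0, 0, 0, 0, 0.5], [0, 0, 0, 0, 0, 0, 0.5], [0, 0, 0, 0, 0, 0, 0.5], [0, 0, 0, 0, 0, 0, 0.5], [0, 0, -0.2, 0, 0, 0, 0.5], [0, 0, -0.5, 0, 0, 0, 0.5], [0, 0, -0.9, 0, 0, 0, 0.5], [0, 0, -1, 0, 0, 0, 0.5], [0, 0, -1, 0, 0, 0, 0.5]])

```text
time: 27.23
tool_pos: [0.6147, -0.0639, 0.1391]
orientation: [[-0.002, 1.0, 0.006], [1.0, 0.002, -0.001], [-0.001, 0.006, -1.0]]
force: [0.7, -0.6, -0.8]
finger_gap: 0.043
gripper_force: 0.0
```

```bash
python3 -c "
from h import *
go(.4465,-.139,.14)
dishes()
held('red',.613,-.0654,.026)"
```

```text
t 27.23 tcp [ 0.6147 -0.0639  0.1391] yaw 0.13 F [ 0.7 -0.6 -0.8] gap 0.043 gf 0.0 | move [-0.747 -1.684 -0.018] turn [0.008 0.001 0.003]
red scene [286. 282.  24.  26.] pos [ 0.6119 -0.0623]
red scene [297.5 409.5  19.   19. ] pos [ 0.8102 -0.2465]
yel scene [212.1 260.7  22.8  25.5] pos [ 0.4483 -0.1403]
expected min/max [271.8 269.4] [299.2 294.2] seen [273 270] [299 294]
```

Red is released in the -y bay, and its outline matches the bay centre within 1 px. Next is yellow.

Emit:
move_arm(increments=[[-0.2, -0.4, 0, 0, 0, 0, 0.5], [-0.4, -0.8, 0, 0, 0, 0, 0.5], [-0.4, -0.9, 0, 0, 0, 0, 0.5], [-0.4, -0.9, 0, 0, 0, 0, 0.5]])

```text
time: 27.72
tool_pos: [0.5176, -0.1042, 0.1337]
orientation: [[-0.001, 1.0, -0.006], [1.0, 0.001, 0.001], [0.001, -0.006, -1.0]]
force: [1.1, 1.2, 0.1]
finger_gap: 0.0429
gripper_force: 0.0
```

Emit:
move_arm(increments=[[-0.2, -0.4, 0, 0, 0, 0, 0.5], [-0.35, -0.78, 0, 0, 0, 0, 0.5], [-0.35, -0.78, 0.15, 0, 0, 0, 0.5], [-0.35, -0.78, 0.15, 0, 0, 0, 0.5], [-0.35, -0.78, 0.15, 0, 0, 0, 0.5]])

```text
time: 28.13
tool_pos: [0.4446, -0.139, 0.1196]
orientation: [[-0.001, 1.0, -0.001], [1.0, 0.001, 0.001], [0.001, -0.001, -1.0]]
force: [-0.7, -0.5, 0.6]
finger_gap: 0.043
gripper_force: 0.0
```

```bash
python3 -c "
from h import *
go(.446,-.139,.026)
dishes()"
```

```text
t 28.13 tcp [ 0.4446 -0.139   0.1196] yaw 0.08 F [-0.7 -0.5  0.6] gap 0.043 gf 0.0 | move [-0.001  0.015  0.936] turn [-0.002 -0.001  0.002]
red scene [286. 282.  24.  26.] pos [ 0.6119 -0.0623]
red scene [298.  409.5  19.   18. ] pos [ 0.8109 -0.2459]
red top [297.8 198.3  22.6  23.3] pos [ 0.6137 -0.0629]
yel scene [212.  260.5  23.3  24.7] pos [ 0.4477 -0.1401]
blue scene [309.5 159.5  17.   21. ] pos [0.4047 0.2607]
blue top [166.5 280.   24.   23. ] pos [0.4037 0.2628]
```

Emit:
move_arm(increments=[[0, 0.02, 0.3, 0, 0, 0, 0.5], [0, 0.02, 0.6, 0, 0, 0, 0.5], [0, 0.02, 0.85, 0, 0, 0, 0.5], [0, 0.02, 0.94, 0, 0, 0, 0.5], [0, 0.02, 0.94, 0, 0, 0, 0.5], [0, 0.02, 0.94, 0, 0, 0, 0.5]])

```text
time: 28.73
tool_pos: [0.4472, -0.1388, 0.0266]
orientation: [[-0.003, 1.0, -0.0], [1.0, 0.003, 0.0], [0.0, -0.0, -1.0]]
force: [0.3, -0.2, 0.5]
finger_gap: 0.0427
gripper_force: 0.0
```

Emit:
move_arm(increments=[[0, 0, 0, 0, 0, 0, 0], [0, 0, 0, 0, 0, 0, 0], [0, 0, 0, 0, 0, 0, 0], [0, 0, 0, 0, 0, 0, 0], [0, 0, 0, 0, 0, 0, 0], [0, 0, 0, 0, 0, 0, 0]])

```text
time: 29.23
tool_pos: [0.4477, -0.1393, 0.0277]
orientation: [[-0.002, 1.0, 0.002], [1.0, 0.002, -0.001], [-0.001, 0.002, -1.0]]
force: [0.0, 2.7, 11.7]
finger_gap: 0.0132
gripper_force: 58.4
```

Emit:
move_arm(increments=[[0, 0, -0.2, 0, 0, 0, 0], [0, 0, -0.5, 0, 0, 0, 0], [0, 0, -0.8, 0, 0, 0, 0], [0, 0, -1, 0, 0, 0, 0], [0, 0, -1, 0, 0, 0, 0], [0, 0, -1, 0, 0, 0, 0]])

```text
time: 29.73
tool_pos: [0.4477, -0.1394, 0.128]
orientation: [[-0.002, 1.0, 0.004], [1.0, 0.002, -0.001], [-0.001, 0.004, -1.0]]
force: [0.3, -0.1, -0.8]
finger_gap: 0.0131
gripper_force: 58.7
```

```bash
python3 -c "
from h import *
go(.5672,-.3207,.19)
s=status.read_state()['tool_pos'];held('yel',s[0],s[1],s[2]-.0262+.018)"
```

```text
t 29.73 tcp [ 0.4477 -0.1394  0.128 ] yaw 0.12 F [ 0.3 -0.1 -0.8] gap 0.0131 gf 58.7 | move [-1.817  1.194 -0.612] turn [0.005 0.002 0.003]
expected min/max [192.5 225. ] [221.4 249.2] seen [194 231] [221 250]
```

Emit:
move_arm(increments=[[-0.1, 0, -0.3, 0, 0, 0, 0], [-0.4, 0, -0.6, 0, 0, 0, 0], [-0.8, 0, -0.6, 0, 0, 0, 0], [-0.9, 0, -0.6, 0, 0, 0, 0], [-0.9, 0, -0.6, 0, 0, 0, 0]])

```text
time: 30.2
tool_pos: [0.4468, -0.2315, 0.1857]
orientation: [[0.0, 1.0, 0.0], [1.0, -0.0, -0.0], [-0.0, 0.0, -1.0]]
force: [-0.6, 0.9, -1.8]
finger_gap: 0.0136
gripper_force: 58.8
```

Emit:
move_arm(increments=[[-0.4, 0.1, 0, 0, 0, 0, 0], [-0.8, 0.3, 0, 0, 0, 0, 0], [-0.92, 0.3, 0, 0, 0, 0, 0], [-0.92, 0.3, 0, 0, 0, 0, 0], [-0.92, 0.3, 0, 0, 0, 0, 0]])

```text
time: 30.62
tool_pos: [0.4764, -0.3205, 0.1846]
orientation: [[-0.001, 1.0, -0.002], [1.0, 0.001, 0.002], [0.002, -0.002, -1.0]]
force: [-1.3, -0.1, -0.6]
finger_gap: 0.0129
gripper_force: 58.8
```

Emit:
move_arm(increments=[[0, 0.3, 0, 0, 0, 0, 0], [0, 0.6, 0, 0, 0, 0, 0], [0, 0.9, 0, 0, 0, 0, 0], [0, 0.9, 0, 0, 0, 0, 0], [0, 0.9, 0, 0, 0, 0, 0]])

```text
time: 31.03
tool_pos: [0.5676, -0.3186, 0.1851]
orientation: [[-0.004, 1.0, -0.002], [1.0, 0.004, 0.001], [0.001, -0.002, -1.0]]
force: [-0.5, 0.2, -1.4]
finger_gap: 0.0134
gripper_force: 59.0
```

Emit:
move_arm(increments=[[0, 0, 0.2, 0, 0, 0, 0], [0, 0, 0.35, 0, 0, 0, 0], [0, 0, 0.41, 0, 0, 0, 0], [0, 0, 0.41, 0, 0, 0, 0], [0, 0, 0.41, 0, 0, 0, 0], [0, 0, 0.41, 0, 0, 0, 0]])

```text
time: 31.53
tool_pos: [0.5671, -0.3208, 0.1461]
orientation: [[-0.002, 1.0, 0.001], [1.0, 0.002, -0.0], [-0.0, 0.001, -1.0]]
force: [0.4, 0.7, -0.2]
finger_gap: 0.0134
gripper_force: 59.0
```

```bash
python3 -c "
from h import *
go(.5672,-.3207,.1477)
s=status.read_state()['tool_pos'];held('yel',s[0],s[1],s[2]-.0277+.018)"
```

```text
t 31.53 tcp [ 0.5671 -0.3208  0.1461] yaw 0.12 F [ 0.4  0.7 -0.2] gap 0.0134 gf 59.0 | move [ 0.001  0.001 -0.016] turn [0.001 0.001 0.003]
expected min/max [157.7 314. ] [192.  346.6] seen [159 324] [192 347]
```

Emit:
move_arm(increments=[[0, 0, -0.01, 0, 0, 0, 0], [0, 0, -0.01, 0, 0, 0, 0], [0, 0, -0.01, 0, 0, 0, 0], [0, 0, -0.01, 0, 0, 0, 0], [0, 0, -0.01, 0, 0, 0, 0], [0, 0, -0.01, 0, 0, 0, 0], [0, 0, -0.01, 0, 0, 0, 0], [0, 0, -0.01, 0, 0, 0, 0], [0, 0, -0.01, 0, 0, 0, 0], [0, 0, -0.01, 0, 0, 0, 0], [0, 0, -0.01, 0, 0, 0, 0], [0, 0, -0.01, 0, 0, 0, 0], [0, 0, -0.01, 0, 0, 0, 0]])

```text
time: 32.67
tool_pos: [0.567, -0.3207, 0.1463]
orientation: [[-0.002, 1.0, -0.0], [1.0, 0.002, -0.0], [-0.0, -0.0, -1.0]]
force: [-0.8, -0.4, 0.1]
finger_gap: 0.0132
gripper_force: 59.0
```

Emit:
move_arm(increments=[[0, 0, 0, 0, 0, 0, 0], [0, 0, 0, 0, 0, 0, 0], [0, 0, 0, 0, 0, 0, 0], [0, 0, 0, 0, 0, 0, 0], [0, 0, 0, 0, 0, 0, 0], [0, 0, 0, 0, 0, 0, 0], [0, 0, 0, 0, 0, 0, 0], [0, 0, 0, 0, 0, 0, 0], [0, 0, 0, 0, 0, 0, 0], [0, 0, 0, 0, 0, 0, 0], [0, 0, 0, 0, 0, 0, 0], [0, 0, 0, 0, 0, 0, 0], [0, 0, 0, 0, 0, 0, 0]])

```text
time: 33.75
tool_pos: [0.567, -0.3207, 0.1463]
orientation: [[-0.002, 1.0, -0.0], [1.0, 0.002, -0.0], [-0.0, -0.0, -1.0]]
force: [-0.5, 0.4, -0.7]
finger_gap: 0.0133
gripper_force: 59.0
```

```bash
python3 -c "
from h import *
go(.6171,.0115,.10)
s=status.read_state()['tool_pos'];held('yel',s[0],s[1],s[2]-.0277+.018)"
```

```text
t 33.75 tcp [ 0.567  -0.3207  0.1463] yaw 0.13 F [-0.5  0.4 -0.7] gap 0.0133 gf 59.0 | move [3.321 0.508 0.463] turn [-0.     0.     0.003]
expected min/max [157.7 313.9] [192.  346.5] seen [159 324] [191 347]
```

Emit:
move_arm(increments=[[0, 0, -0.3, 0, 0, 0, 0], [0, 0, -0.5, 0, 0, 0, 0], [0.3, 0, -0.5, 0, 0, 0, 0], [0.6, 0, -0.5, 0, 0, 0, 0], [0.9, 0, -0.5, 0, 0, 0, 0], [1, 0, -0.5, 0, 0, 0, 0], [1, 0, -0.5, 0, 0, 0, 0]])

```text
time: 34.38
tool_pos: [0.5667, -0.2184, 0.1965]
orientation: [[-0.004, 1.0, -0.0], [1.0, 0.004, 0.001], [0.001, -0.0, -1.0]]
force: [1.0, 0.2, -1.0]
finger_gap: 0.0135
gripper_force: 59.0
```

Emit:
move_arm(increments=[[0.4, 0.1, 0, 0, 0, 0, 0], [0.8, 0.3, 0, 0, 0, 0, 0], [1, 0.3, 0, 0, 0, 0, 0], [1, 0.3, 0, 0, 0, 0, 0], [1, 0.3, 0, 0, 0, 0, 0]])

```text
time: 34.8
tool_pos: [0.597, -0.1203, 0.1963]
orientation: [[-0.004, 1.0, 0.0], [1.0, 0.004, -0.0], [-0.0, 0.0, -1.0]]
force: [0.6, -0.5, -0.9]
finger_gap: 0.0136
gripper_force: 59.0
```

Emit:
move_arm(increments=[[0.4, 0.1, 0, 0, 0, 0, 0], [0.8, 0.2, 0, 0, 0, 0, 0], [0.9, 0.2, 0, 0, 0, 0, 0], [0.9, 0.2, 0, 0, 0, 0, 0], [0.9, 0.2, 0, 0, 0, 0, 0]])

```text
time: 35.22
tool_pos: [0.6166, -0.0315, 0.1962]
orientation: [[-0.003, 1.0, -0.0], [1.0, 0.003, -0.0], [-0.0, -0.0, -1.0]]
force: [-0.9, -1.0, -1.2]
finger_gap: 0.0132
gripper_force: 59.0
```

Emit:
move_arm(increments=[[0.3, 0, 0.2, 0, 0, 0, 0], [0.42, 0, 0.5, 0, 0, 0, 0], [0.42, 0, 0.8, 0, 0, 0, 0], [0.42, 0, 0.95, 0, 0, 0, 0], [0.42, 0, 0.95, 0, 0, 0, 0], [0.42, 0, 0.95, 0, 0, 0, 0]])

```text
time: 35.72
tool_pos: [0.6161, 0.0098, 0.101]
orientation: [[-0.001, 1.0, -0.001], [1.0, 0.001, -0.0], [-0.0, -0.001, -1.0]]
force: [0.7, 0.8, -0.8]
finger_gap: 0.0137
gripper_force: 59.0
```

```bash
python3 -c "
from h import *
go(.6171,.0115,.0365)
s=status.read_state()['tool_pos'];held('yel',s[0],s[1],s[2]-.0277+.018)"
```

```text
t 35.72 tcp [0.6161 0.0098 0.101 ] yaw 0.04 F [ 0.7  0.8 -0.8] gap 0.0137 gf 59.0 | move [0.017 0.011 0.645] turn [-0.002  0.     0.001]
expected min/max [296.2 234.9] [324.2 258.8] seen [297 238] [324 259]
```

Emit:
move_arm(increments=[[0.02, 0.01, 0.2, 0, 0, 0, 0], [0.02, 0.01, 0.4, 0, 0, 0, 0], [0.02, 0.01, 0.52, 0, 0, 0, 0], [0.02, 0.01, 0.59, 0, 0, 0, 0], [0.02, 0.01, 0.63, 0, 0, 0, 0], [0.02, 0.01, 0.64, 0, 0, 0, 0], [0.02, 0.01, 0.64, 0, 0, 0, 0]])

```text
time: 36.35
tool_pos: [0.6177, 0.0132, 0.0379]
orientation: [[-0.002, 1.0, 0.001], [1.0, 0.002, -0.0], [-0.0, 0.001, -1.0]]
force: [0.0, 0.7, -0.9]
finger_gap: 0.0133
gripper_force: 59.0
```

Emit:
move_arm(increments=[[0, 0, 0, 0, 0, 0, 0.3], [0, 0, 0, 0, 0, 0, 0.5], [0, 0, 0, 0, 0, 0, 0.5], [0, 0, 0, 0, 0, 0, 0.5], [0, 0, 0, 0, 0, 0, 0.5], [0, 0, -0.2, 0, 0, 0, 0.5], [0, 0, -0.5, 0, 0, 0, 0.5], [0, 0, -0.9, 0, 0, 0, 0.5], [0, 0, -1, 0, 0, 0, 0.5], [0, 0, -1, 0, 0, 0, 0.5]])

```text
time: 37.18
tool_pos: [0.6196, 0.0134, 0.1411]
orientation: [[-0.002, 1.0, 0.006], [1.0, 0.002, -0.0], [-0.0, 0.006, -1.0]]
force: [0.9, 0.2, -0.1]
finger_gap: 0.0428
gripper_force: 0.0
```

Emit:
move_arm(increments=[[0.4, -0.4, 0, 0, 0, 0, 0.5], [0.7, -0.7, 0, 0, 0, 0, 0.5], [0.9, -0.9, 0, 0, 0, 0, 0.5], [0.9, -0.9, 0, 0, 0, 0, 0.5], [0.9, -0.9, 0, 0, 0, 0, 0.5]])

```text
time: 37.6
tool_pos: [0.5251, 0.1046, 0.1368]
orientation: [[-0.005, 1.0, -0.002], [1.0, 0.005, -0.0], [-0.0, -0.002, -1.0]]
force: [0.7, 0.7, 0.2]
finger_gap: 0.0429
gripper_force: 0.0
```

```bash
python3 -c "
from h import *
go(.404,.262,.125)
dishes()
held('yel',.6171,.0115,.026);held('red',.613,-.0654,.026);held('blue',.4037,.2625,.018)"
```

```text
t 37.6 tcp [0.5251 0.1046 0.1368] yaw 0.28 F [0.7 0.7 0.2] gap 0.0429 gf 0.0 | move [ 1.58  -1.203  0.12 ] turn [-0.002  0.     0.006]
red scene [286. 282.  24.  26.] pos [ 0.6119 -0.0623]
red scene [298.  409.5  19.   18. ] pos [ 0.8109 -0.2459]
red top [297.8 198.3  22.6  23.3] pos [ 0.6137 -0.0629]
yel scene [310.3 261.3  24.7  24. ] pos [0.6169 0.0167]
yel top [268.  196.5  23.   22. ] pos [0.6174 0.0127]
expected min/max [295.8 249.6] [322.4 272.9] seen [297 250] [323 273]
expected min/max [271.8 269.4] [299.2 294.2] seen [273 270] [299 294]Traceback (most recent call last):
  File "<string>", line 5, in <module>
    held('yel',.6171,.0115,.026);held('red',.613,-.0654,.026);held('blue',.4037,.2625,.018)
                                                              ~~~~^^^^^^^^^^^^^^^^^^^^^^^^^
  File "h.py", line 42, in held
    c=min(blobs(f,*RNG[k],30),key=lambda c:np.linalg.norm(c[:,0].mean(0)-q.mean(0)))[:,0]
      ~~~^^^^^^^^^^^^^^^^^^^^^^^^^^^^^^^^^^^^^^^^^^^^^^^^^^^^^^^^^^^^^^^^^^^^^^^^^^^
ValueError: min() iterable argument is empty
```

Yellow sits in the middle bay, confirmed in both views. The arm hides blue for now, so I'll look again just before grasping.

Emit:
move_arm(increments=[[0.4, -0.3, 0, 0, 0, 0, 0.5], [0.7, -0.6, 0, 0, 0, 0, 0.5], [0.8, -0.6, 0, 0, 0, 0, 0.5], [0.8, -0.6, 0, 0, 0, 0, 0.5]])

```text
time: 38.18
tool_pos: [0.4657, 0.1848, 0.1371]
orientation: [[-0.003, 1.0, -0.001], [1.0, 0.003, 0.0], [0.0, -0.001, -1.0]]
force: [-0.3, -0.2, -0.1]
finger_gap: 0.0426
gripper_force: 0.0
```

Emit:
move_arm(increments=[[0.4, -0.3, 0, 0, 0, 0, 0.5], [0.78, -0.6, 0.12, 0, 0, 0, 0.5], [0.78, -0.6, 0.12, 0, 0, 0, 0.5], [0.78, -0.6, 0.12, 0, 0, 0, 0.5], [0.78, -0.6, 0.12, 0, 0, 0, 0.5]])

```text
time: 38.6
tool_pos: [0.4072, 0.261, 0.1251]
orientation: [[-0.003, 1.0, -0.0], [1.0, 0.003, -0.0], [-0.0, -0.0, -1.0]]
force: [0.8, 0.6, 1.1]
finger_gap: 0.0431
gripper_force: 0.0
```

```bash
python3 -c "
from h import *
go(.404,.262,.026)
f=grab_frame('scene')
held('blue',.4037,.2620,.018,f)
cv2.imwrite('pics/s12.png',cv2.resize(f['color'][90:230,260:400,::-1],None,fx=3,fy=3))"
```

```text
t 38.6 tcp [0.4072 0.261  0.1251] yaw 0.19 F [0.8 0.6 1.1] gap 0.0431 gf 0.0 | move [ 0.01  -0.032  0.991] turn [-0.     0.     0.004]
expected min/max [298.4 150.9] [320.7 167.5] seen [299 151] [320 168]
```

Blue is unmoved, its outline as expected. Descending and gripping.

Emit:
move_arm(increments=[[0.01, -0.03, 0.3, 0, 0, 0, 0.5], [0.01, -0.03, 0.6, 0, 0, 0, 0.5], [0.01, -0.03, 0.88, 0, 0, 0, 0.5], [0.01, -0.03, 0.98, 0, 0, 0, 0.5], [0.01, -0.03, 0.98, 0, 0, 0, 0.5], [0.01, -0.03, 0.98, 0, 0, 0, 0.5]])

```text
time: 39.15
tool_pos: [0.4045, 0.2614, 0.0275]
orientation: [[-0.001, 1.0, -0.001], [1.0, 0.001, -0.0], [-0.0, -0.001, -1.0]]
force: [0.3, -0.1, 0.9]
finger_gap: 0.0428
gripper_force: 0.0
```

Emit:
move_arm(increments=[[0, 0, 0, 0, 0, 0, 0], [0, 0, 0, 0, 0, 0, 0], [0, 0, 0, 0, 0, 0, 0], [0, 0, 0, 0, 0, 0, 0], [0, 0, 0, 0, 0, 0, 0], [0, 0, 0, 0, 0, 0, 0]])

```text
time: 39.65
tool_pos: [0.4048, 0.2623, 0.0288]
orientation: [[-0.002, 1.0, 0.002], [1.0, 0.002, 0.001], [0.001, 0.002, -1.0]]
force: [0.1, -4.4, 12.3]
finger_gap: 0.0136
gripper_force: 58.4
```

Emit:
move_arm(increments=[[0, 0, -0.2, 0, 0, 0, 0], [0, 0, -0.5, 0, 0, 0, 0], [0, 0, -0.8, 0, 0, 0, 0], [0, 0, -1, 0, 0, 0, 0], [0, 0, -1, 0, 0, 0, 0], [0, 0, -1, 0, 0, 0, 0]])

```text
time: 40.15
tool_pos: [0.4047, 0.2625, 0.1291]
orientation: [[-0.002, 1.0, 0.003], [1.0, 0.002, 0.002], [0.002, 0.003, -1.0]]
force: [0.0, -0.2, -1.3]
finger_gap: 0.0136
gripper_force: 58.8
```

```bash
python3 -c "
from h import *
go(.5,-.3207,.19)
s=status.read_state()['tool_pos'];held('blue',s[0],s[1],s[2]-.0277+.018)"
```

```text
t 40.15 tcp [0.4047 0.2625 0.1291] yaw 0.13 F [ 0.  -0.2 -1.3] gap 0.0136 gf 58.8 | move [-5.833  0.941 -0.617] turn [ 0.004 -0.002  0.003]
expected min/max [300.7 124. ] [324.6 140.9] seen [301 123] [324 143]
```

Emit:
move_arm(increments=[[-0.2, 0.1, -0.3, 0, 0, 0, 0], [-0.5, 0.3, -0.6, 0, 0, 0, 0], [-0.8, 0.45, -0.6, 0, 0, 0, 0], [-1, 0.45, -0.6, 0, 0, 0, 0], [-1, 0.45, -0.6, 0, 0, 0, 0]])

```text
time: 40.62
tool_pos: [0.4491, 0.1589, 0.1867]
orientation: [[0.0, 1.0, -0.001], [1.0, -0.0, -0.001], [-0.001, -0.001, -1.0]]
force: [-0.4, 0.6, -2.1]
finger_gap: 0.0132
gripper_force: 59.0
```

Emit:
move_arm(increments=[[-0.4, 0, 0, 0, 0, 0, 0], [-0.8, 0, 0, 0, 0, 0, 0], [-1, 0, 0, 0, 0, 0, 0], [-1, 0, 0, 0, 0, 0, 0]])

```text
time: 40.95
tool_pos: [0.4482, 0.0593, 0.1862]
orientation: [[0.0, 1.0, -0.002], [1.0, -0.0, -0.001], [-0.001, -0.002, -1.0]]
force: [0.4, 0.8, -1.4]
finger_gap: 0.013
gripper_force: 59.0
```

Emit:
move_arm(increments=[[-0.4, 0, 0, 0, 0, 0, 0], [-0.8, 0, 0, 0, 0, 0, 0], [-1, 0, 0, 0, 0, 0, 0], [-1, 0, 0, 0, 0, 0, 0]])

```text
time: 41.28
tool_pos: [0.4492, -0.0403, 0.1864]
orientation: [[-0.0, 1.0, -0.001], [1.0, 0.0, -0.0], [-0.0, -0.001, -1.0]]
force: [-0.4, 0.8, -1.8]
finger_gap: 0.0132
gripper_force: 59.0
```

Emit:
move_arm(increments=[[-0.4, 0, 0, 0, 0, 0, 0], [-0.8, 0, 0, 0, 0, 0, 0], [-1, 0, 0, 0, 0, 0, 0], [-1, 0, 0, 0, 0, 0, 0]])

```text
time: 41.62
tool_pos: [0.45, -0.1401, 0.1866]
orientation: [[-0.0, 1.0, -0.0], [1.0, 0.0, -0.0], [-0.0, -0.0, -1.0]]
force: [-0.6, -0.5, -0.7]
finger_gap: 0.013
gripper_force: 59.0
```

Emit:
move_arm(increments=[[-0.4, 0, 0, 0, 0, 0, 0], [-0.8, 0, 0, 0, 0, 0, 0], [-1, 0, 0, 0, 0, 0, 0], [-1, 0, 0, 0, 0, 0, 0]])

```text
time: 41.95
tool_pos: [0.4506, -0.2402, 0.1866]
orientation: [[-0.0, 1.0, 0.0], [1.0, 0.0, -0.0], [-0.0, 0.0, -1.0]]
force: [0.4, 0.1, -1.0]
finger_gap: 0.0131
gripper_force: 59.0
```

Emit:
move_arm(increments=[[-0.4, 0.1, 0, 0, 0, 0, 0], [-0.8, 0.3, 0, 0, 0, 0, 0], [-0.82, 0.3, 0, 0, 0, 0, 0], [-0.82, 0.3, 0, 0, 0, 0, 0]])

```text
time: 42.28
tool_pos: [0.4813, -0.3204, 0.1862]
orientation: [[-0.001, 1.0, -0.0], [1.0, 0.001, 0.0], [0.0, -0.0, -1.0]]
force: [-0.6, 0.6, -1.7]
finger_gap: 0.0131
gripper_force: 59.0
```

```bash
python3 -c "
from h import *
go(.5672,-.3207,.149)
s=status.read_state()['tool_pos'];held('blue',s[0],s[1],s[2]-.0288+.018)"
```

```text
t 42.28 tcp [ 0.4813 -0.3204  0.1862] yaw 0.06 F [-0.6  0.6 -1.7] gap 0.0131 gf 59.0 | move [-0.004  0.859  0.372] turn [-0.    -0.001  0.001]
expected min/max [124.1 276.2] [158.6 307. ] seen [125 284] [158 308]
```

Emit:
move_arm(increments=[[0, 0.3, 0, 0, 0, 0, 0], [0, 0.6, 0, 0, 0, 0, 0], [0, 0.86, 0, 0, 0, 0, 0], [0, 0.86, 0.1, 0, 0, 0, 0], [0, 0.86, 0.25, 0, 0, 0, 0], [0, 0.86, 0.37, 0, 0, 0, 0], [0, 0.86, 0.37, 0, 0, 0, 0]])

```text
time: 42.92
tool_pos: [0.5645, -0.317, 0.1473]
orientation: [[-0.003, 1.0, -0.004], [1.0, 0.003, 0.003], [0.003, -0.004, -1.0]]
force: [-1.1, 0.3, -1.4]
finger_gap: 0.0132
gripper_force: 59.2
```

Emit:
move_arm(increments=[[0, 0, 0, 0, 0, 0, 0], [0, 0, 0, 0, 0, 0, 0], [0, 0, 0, 0, 0, 0, 0], [0, 0, 0, 0, 0, 0, 0], [0, 0, 0, 0, 0, 0, 0], [0, 0, 0, 0, 0, 0, 0], [0, 0, 0, 0, 0, 0, 0], [0, 0, 0, 0, 0, 0, 0], [0, 0, 0, 0, 0, 0, 0], [0, 0, 0, 0, 0, 0, 0], [0, 0, 0, 0, 0, 0, 0], [0, 0, 0, 0, 0, 0, 0], [0, 0, 0, 0, 0, 0, 0]])

```text
time: 44.0
tool_pos: [0.5661, -0.3197, 0.1503]
orientation: [[-0.002, 1.0, -0.0], [1.0, 0.002, 0.0], [0.0, -0.0, -1.0]]
force: [-0.5, -0.6, -0.7]
finger_gap: 0.013
gripper_force: 59.2
```

Emit:
move_arm(increments=[[0, 0, 0, 0, 0, 0, 0], [0, 0, 0, 0, 0, 0, 0], [0, 0, 0, 0, 0, 0, 0], [0, 0, 0, 0, 0, 0, 0], [0, 0, 0, 0, 0, 0, 0], [0, 0, 0, 0, 0, 0, 0], [0, 0, 0, 0, 0, 0, 0], [0, 0, 0, 0, 0, 0, 0], [0, 0, 0, 0, 0, 0, 0], [0, 0, 0, 0, 0, 0, 0], [0, 0, 0, 0, 0, 0, 0], [0, 0, 0, 0, 0, 0, 0], [0, 0, 0, 0, 0, 0, 0]])

```text
time: 45.08
tool_pos: [0.566, -0.3197, 0.1503]
orientation: [[-0.002, 1.0, -0.0], [1.0, 0.002, 0.0], [0.0, -0.0, -1.0]]
force: [-0.1, -0.1, -1.0]
finger_gap: 0.0134
gripper_force: 59.2
```

```bash
python3 -c "
from h import *
go(.6212,.0884,.10)
s=status.read_state()['tool_pos'];held('blue',s[0],s[1],s[2]-.0288+.018)"
```

```text
t 45.08 tcp [ 0.566  -0.3197  0.1503] yaw 0.12 F [-0.1 -0.1 -1. ] gap 0.0134 gf 59.2 | move [4.08  0.561 0.503] turn [-0.    -0.     0.003]
expected min/max [157.4 312.6] [191.8 345.2] seen [158 323] [191 346]
```

Blue has been shown. Carrying it to the +y bay.

Emit:
move_arm(increments=[[0, 0, -0.3, 0, 0, 0, 0], [0, 0, -0.5, 0, 0, 0, 0], [0.3, 0, -0.5, 0, 0, 0, 0], [0.6, 0, -0.5, 0, 0, 0, 0], [0.9, 0, -0.5, 0, 0, 0, 0], [1, 0, -0.5, 0, 0, 0, 0], [1, 0, -0.5, 0, 0, 0, 0]])

```text
time: 45.72
tool_pos: [0.5657, -0.2173, 0.2005]
orientation: [[-0.004, 1.0, -0.0], [1.0, 0.004, 0.0], [0.0, -0.0, -1.0]]
force: [0.6, -0.0, -0.9]
finger_gap: 0.0132
gripper_force: 59.2
```

Emit:
move_arm(increments=[[0.4, 0.1, 0, 0, 0, 0, 0], [0.8, 0.3, 0, 0, 0, 0, 0], [1, 0.3, 0, 0, 0, 0, 0], [1, 0.3, 0, 0, 0, 0, 0]])

```text
time: 46.05
tool_pos: [0.5965, -0.1165, 0.2002]
orientation: [[-0.005, 1.0, 0.0], [1.0, 0.005, 0.001], [0.001, 0.0, -1.0]]
force: [-0.4, 0.5, -0.8]
finger_gap: 0.0132
gripper_force: 59.2
```

Emit:
move_arm(increments=[[0.4, 0.1, 0, 0, 0, 0, 0], [0.8, 0.26, 0, 0, 0, 0, 0], [1, 0.26, 0, 0, 0, 0, 0], [1, 0.26, 0, 0, 0, 0, 0]])

```text
time: 46.38
tool_pos: [0.6222, -0.0168, 0.2002]
orientation: [[-0.005, 1.0, 0.0], [1.0, 0.005, 0.001], [0.001, 0.0, -1.0]]
force: [-0.4, 0.4, -1.2]
finger_gap: 0.0133
gripper_force: 59.2
```

Emit:
move_arm(increments=[[0.4, 0, 0, 0, 0, 0, 0], [0.8, 0, 0, 0, 0, 0, 0], [1, 0, 0, 0, 0, 0, 0], [1, 0, 0, 0, 0, 0, 0]])

```text
time: 46.72
tool_pos: [0.6215, 0.0829, 0.2003]
orientation: [[-0.004, 1.0, 0.0], [1.0, 0.004, 0.001], [0.001, 0.0, -1.0]]
force: [0.0, -0.3, -1.4]
finger_gap: 0.0133
gripper_force: 59.2
```

Emit:
move_arm(increments=[[0.08, 0, 0.2, 0, 0, 0, 0], [0.08, 0, 0.5, 0, 0, 0, 0], [0.08, 0, 0.8, 0, 0, 0, 0], [0.08, 0, 0.98, 0, 0, 0, 0], [0.08, 0, 0.98, 0, 0, 0, 0], [0.08, 0, 0.98, 0, 0, 0, 0]])

```text
time: 47.22
tool_pos: [0.621, 0.087, 0.1018]
orientation: [[-0.001, 1.0, -0.002], [1.0, 0.001, -0.0], [-0.0, -0.002, -1.0]]
force: [-0.1, 0.9, -0.9]
finger_gap: 0.0135
gripper_force: 59.2
```

```bash
python3 -c "
from h import *
go(.6212,.0884,.038)
s=status.read_state()['tool_pos'];held('blue',s[0],s[1],s[2]-.0288+.018)"
```

```text
t 47.22 tcp [0.621  0.087  0.1018] yaw 0.08 F [-0.1  0.9 -0.9] gap 0.0135 gf 59.2 | move [0.014 0.003 0.638] turn [-0.002  0.001  0.002]
expected min/max [320.3 215.9] [347.5 238.4] seen [321 219] [347 239]
```

Emit:
move_arm(increments=[[0.01, 0, 0.2, 0, 0, 0, 0], [0.01, 0, 0.4, 0, 0, 0, 0], [0.01, 0, 0.52, 0, 0, 0, 0], [0.01, 0, 0.59, 0, 0, 0, 0], [0.01, 0, 0.63, 0, 0, 0, 0], [0.01, 0, 0.64, 0, 0, 0, 0], [0.01, 0, 0.64, 0, 0, 0, 0]])

```text
time: 47.85
tool_pos: [0.6216, 0.0894, 0.0389]
orientation: [[-0.002, 1.0, 0.001], [1.0, 0.002, 0.0], [0.0, 0.001, -1.0]]
force: [-0.3, 0.5, -1.2]
finger_gap: 0.0134
gripper_force: 59.2
```

Emit:
move_arm(increments=[[0, 0, 0, 0, 0, 0, 0.3], [0, 0, 0, 0, 0, 0, 0.5], [0, 0, 0, 0, 0, 0, 0.5], [0, 0, 0, 0, 0, 0, 0.5], [0, 0, 0, 0, 0, 0, 0.5], [0, 0, -0.2, 0, 0, 0, 0.5], [0, 0, -0.5, 0, 0, 0, 0.5], [0, 0, -0.9, 0, 0, 0, 0.5], [0, 0, -1, 0, 0, 0, 0.5], [0, 0, -1, 0, 0, 0, 0.5]])

```text
time: 48.68
tool_pos: [0.6234, 0.0897, 0.1422]
orientation: [[-0.002, 1.0, 0.006], [1.0, 0.002, 0.001], [0.001, 0.006, -1.0]]
force: [0.5, -0.6, 0.1]
finger_gap: 0.0429
gripper_force: 0.0
```

Emit:
move_arm(increments=[[-0.4, -0.4, -0.3, 0, 0, 0, 0.5], [-0.8, -0.8, -0.6, 0, 0, 0, 0.5], [-1, -1, -0.8, 0, 0, 0, 0.5], [-1, -1, -0.8, 0, 0, 0, 0.5], [-1, -1, -0.8, 0, 0, 0, 0.5], [-1, -1, -0.8, 0, 0, 0, 0.5], [-1, -1, -0.8, 0, 0, 0, 0.5], [-1, -1, -0.8, 0, 0, 0, 0.5]])

```text
time: 49.35
tool_pos: [0.5216, -0.0103, 0.2174]
orientation: [[-0.003, 1.0, -0.001], [1.0, 0.003, 0.0], [0.0, -0.001, -1.0]]
force: [-0.2, -0.5, -0.4]
finger_gap: 0.0428
gripper_force: 0.0
```

```bash
python3 -c "
from h import *
go(.5,0,.2)
F=dishes(.026);f=F['scene']
held('blue',.6212,.0884,.026,f);held('yel',.6171,.0115,.026,f);held('red',.613,-.0654,.026,f)
cv2.imwrite('pics/s13.png',cv2.resize(f['color'][100:340,180:460,::-1],None,fx=2.5,fy=2.5))"
```

```text
t 49.35 tcp [ 0.5216 -0.0103  0.2174] yaw 0.15 F [-0.2 -0.5 -0.4] gap 0.0428 gf 0.0 | move [ 0.103 -0.215  0.174] turn [-0.001 -0.     0.003]
red scene [286. 282.  24.  26.] pos [ 0.6145 -0.0655]
red scene [298.  409.5  19.   18. ] pos [ 0.8118 -0.2474]
yel scene [310.3 261.3  24.7  24. ] pos [0.6194 0.0129]
blue scene [331.5 242.5  21.   25. ] pos [0.623  0.0871]
expected min/max [318.4 231. ] [344.2 252.9] seen [319 232] [344 253]
expected min/max [295.8 249.6] [322.4 272.9] seen [297 250] [323 273]
expected min/max [271.8 269.4] [299.2 294.2] seen [273 270] [299 294]
```

View pics/s13.png

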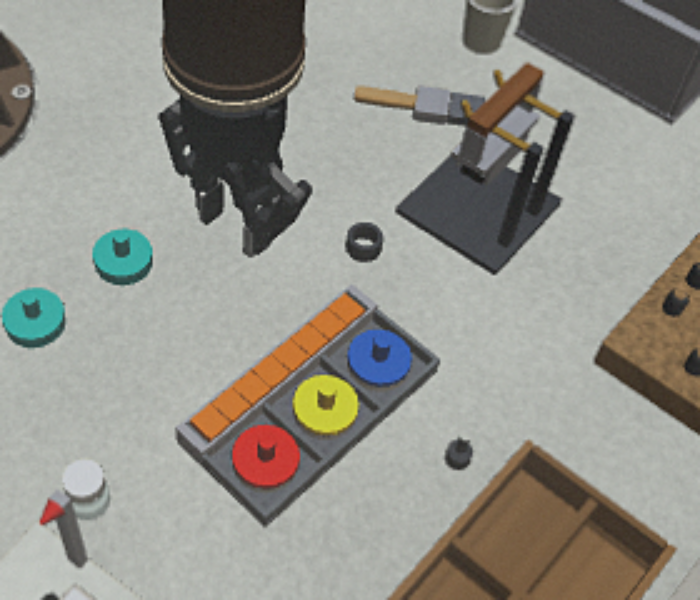

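All three dishes lie flat in their bays: red (266,455), yellow (326,405) and blue (380,357). The strip is flush, the roller hangs at (508,110), and the gripper is clear. Handing in.

```bash
python3 -c "
from cell import order
print(order.job_done())"
```

```text
the job is handed in; nothing more can be done
None
```

I handed the job in at about 49 s; no verdict came back. By my last camera check all eight strip links are pressed home and the roller hangs released on the hook. Red, yellow and blue (green was absent) were each held at the viewing mark for about 2 s, in that order, and now lie flat one to a bay.

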